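# Clamp a bottle with a turnbuckle

### The arm

A 7-joint arm with a two-finger parallel gripper is mounted at the origin on the work surface; the furniture and walls round the work are solid. World frame = base frame: x ahead of the robot, y to its left, z up, the work surface at z = 0. Lengths are in m, angles in rad, forces in N, time in s.
With the tool pointing down it reaches from about 0.425 to 0.875 m from the base axis. Payload 9.9 kg.
Tool frame: the origin (TCP) lies midway between the tips of the shut fingers; the grasp point (between the pads) lies 19 mm behind it (arm.pinch_z is the distance from the TCP to the grasp point, in m); z points along the fingers, y is the direction in which the jaws open and shut (so a half turn about z gives the same grasp; the last joint's range is limited). The gripper opens to 85 mm and grips with 20 to 120 N. Pads are 22 mm wide; open, the fingers measure 114 mm over their backs; the gripper's body (76 mm by 85 mm) begins 54 mm behind the grasp point. The pads swing forward as they close: fully open they stand 13 mm farther back than shut.
Start: joints at [1.097, 0.576, 0.025, 1.437, -0.015, 1.129, -0.057], TCP at [0.257, -0.624, 0.202] pointing down, gripper open.
Joint ranges: [-2.76, 2.76], [-0.34, 2.15], [-1.52, 1.57], [0.19, 2.46], [-1.09, 4.23], [0.17, 1.99], [-2.82, 2.82]. Speed limits (rad/s): [2.22, 2.22, 3.01, 3.01, 3.14, 3.14, 3.14].

### API

Orientations are given as a unit quaternion [x, y, z, w].
In Python, from bench import arm, vision gives the robot as it stands.
- The arm moves only by the tool move_arm, never from a script. Its argument "rows" is a list of rows, each a list of 3 entries, a list of its own where there are three numbers: the turn, a rotation vector about the tool's x, y, z in units of 90 degrees (1.0 is 90 degrees), then the shift along the tool's x, y, z in units of 0.2 m (1.0 is 0.2 m), then the gripper command: -1 is shut, 1 is fully open, values between are in proportion. In form: [[[rx, ry, rz], [tx, ty, tz], grip], ...]. A call has exactly 5 rows; each row is the pose to reach, as a shift and turn from the pose commanded when the call began, along the tool's axes at that moment; what a row does not reach only later rows make up. A row lasts 1/8 s, in which the tool goes at most 62.5 mm and 10.7 degrees, less where a joint would pass 70% of its speed; a pose out of reach is approached as far as the arm can. A call with a number of a shift or a turn outside -1 to 1 is refused whole. A call with a gripper value outside its range is refused whole. The fingers move at their own pace and stop on an object; "newtons" is the grip in N (left out, the last holds). Time passes only in rows, so rows that repeat a pose let the fingers close, or fill a call up. It gives the time, the measured TCP pose, the force and the opening at its end, in the units of the state.
- arm.get_obs(): the state, without advancing time (a new reading comes with each control period).
- vision.capture(name): name is "side" or "top"; returns the picture (420x560x3 uint8, red, green, blue); there is no depth.
- vision.camera_info(name): a dict with "camera_matrix" (3x3 intrinsics, pixels), "rvec" (rotation vector, rad) and "tvec" (3), from world to camera coordinates, as OpenCV has them. Camera axes: x right, y down, z forward; pixel columns grow to the right and rows downward; lengths in m; the calibration is good to about 2 mm. A picture is of the moment at which its call begins. camera_info takes no time and is no camera call.
- arm.job_done(): hands the job in, once; it reports no verdict.
The state is a dict: "clock": time; "joint_positions": joint angles; "qd": joint speeds; "joint_efforts": joint torques, N m; "tool_pos": TCP position; "ee_rot": TCP orientation; "force": force on the tool from outside, world axes, zero at the start; "wrist_torque": the same for the moment, N m; "opening": finger opening in m.
Only numpy, scipy, OpenCV 4.12 (cv2) and the standard library are available. Lean on these libraries where they do the work, as an engineer would, in place of code of your own. Each camera call takes 0.05 s, during which the arm holds its last target. There are 200 camera calls.

### The job

Lay the smaller of the two white screw-cap bottles on its side in the two-rod cradle of the clamping bed, lengthwise along the rods with its body between the two jaw pads, and let go of it. Then turn the turnbuckle by its arms, tops moving away from the cradle, as far as it will go, so that both jaws draw in together and hold the bottle. Leave the other loose things where they are.

Things in the scene. Friction and masses are not known exactly. Their poses are not given: they have to be found in the camera images.
- bottle_mid (a point): half-way up the smaller white bottle: 42 mm diameter, 90 mm tall, straight sides from the foot to about 55 mm up, screw cap 24 mm wide on top; about 0.11 kg. Its z axis points from the foot to the cap. It starts upright on the bench
- clamp_bed: the clamping bed, fixed to the bench: an aluminium plate 170 x 250 x 8 mm carrying cradle, jaws and turnbuckle. Origin on the bench under the loading end of the cradle; z up, x = the direction in which the jaws move, +y = from the cradle towards the turnbuckle. Nothing on it moves except the turnbuckle, the two beams with the jaws, and the pads
- cradle_stand (a point): at the loading end of the cradle, on the centre line, at the level of the rod tops (25 mm above the bench). The cradle is two parallel round rods of 10 mm diameter, 32 mm apart between centres, along the bed's y from 30 mm on the turnbuckle side of this point to 92 mm on the other side. A bottle stood here across the rods and tipped over in -y lands on its side between the pads
- cradle_mid (a point): midway between the two jaw pads, at the height of the axis of the lying bottle (40.5 mm above the bench), 50 mm in -y from cradle_stand. Pads are 40 mm long along y and reach from 31 to 57 mm above the bench; the gap between them is 57 mm with joint turnbuckle at 0 and 5.6 mm less per rad (39 mm, so less than the bottle, when fully turned)
- pad_a: rubber jaw pad on the bed's +x side, carried on springs that give up to 4 mm at 1.5 N per mm (its origin is the bed's origin shifted by its travel)
- pad_b: the same rubber pad on the bed's -x side
- turnbuckle_axis (a point): centre of the turnbuckle, on its axis, 68 mm above the bench. The axis lies along the bed's x. Five round arms, 10 mm thick, stand out from its middle at right angles to it, 72 degrees apart, their ends 60 mm from the axis; hub radius 15 mm; nothing beside the arms reaches higher than 17 mm above the axis
- turnbuckle (a joint): turnbuckle angle (rad): 0 open, 3.2 fully drawn in, at a stop. Grows when the uppermost arm is pushed in the bed's +y direction. One arm leans from the vertical towards +y by (value - 0.537) rad, the others 72, 144, 216, 288 degrees more. Friction 0.12 N m; stays where left; each jaw moves in 2.8 mm per rad. An arm leaning far back at the pusher can jam: let the push rise and fall with it
- big_bottle: the larger white screw-cap bottle, 50 mm diameter, 110 mm tall, upright: leave alone; origin under its foot
- vial: small glass vial, 22 mm diameter, 50 mm tall: leave alone
- weight: brass weight, 28 mm diameter, 26 mm tall: leave alone
- coupon: pale flat test coupon, 60 x 30 x 10 mm: leave alone

How it is judged:
On the way, in this order (a step that is already met when the one before it is completed fails the run):
1. the bottle lies in the cradle between the pads, let go (angle between bottle_mid's own z axis and vertical between 1.42 and 1.72 rad and angle between the z axis of bottle_mid and the y axis of clamp_bed, either way round below 0.2 rad and x of bottle_mid in the frame of cradle_mid between -0.008 and 0.008 m and z of bottle_mid in the frame of cradle_mid between -0.006 and 0.006 m and contact force between the fingers and bottle below 0.1 N and linear speed of bottle below 0.02 m/s), for 0.2 s.
2. the turnbuckle is turned to its stop (value of joint turnbuckle above 3.05 rad), for 0.2 s.
At the end, for the whole second after the job is handed in: the turnbuckle stands within 0.15 rad of its stop, the bottle lies level (within 0.15 rad) along the cradle (within 0.12 rad), its axis within 6 mm of the cradle's axis height, pressed by both pads, at rest (value of joint turnbuckle above 3.05 rad and angle between bottle_mid's own z axis and vertical between 1.42 and 1.72 rad and angle between the z axis of bottle_mid and the y axis of clamp_bed, either way round below 0.12 rad and z of bottle_mid in the frame of cradle_mid between -0.006 and 0.006 m and contact force between bottle and pad_a above 0.5 N and contact force between bottle and pad_b above 0.5 N and linear speed of bottle below 0.02 m/s); the robot touches nothing.
It fails at once if another loose thing is moved by more than 30 mm (distance of any of big_bottle, vial, weight, coupon from where it was at the start of the episode above 0.03 m).
It also fails if it takes over 64 s, if anything falls off the work surface, if the arm or the gripper's body presses on something with over 40 N, if the wrist force passes 120 N, or if a joint passes its speed limit or range.

## Working session

There is one attempt and no reset: what is moved stays moved. The work goes in short steps, Python scripts to look and compute and a tool call to move; the robot and the scene stay as the last step left them, time stands still between calls to the robot, and variables do not carry over. Pictures are saved under pics/ and viewed, about 8 in all and at most 12, crops included, and the job is handed in when it is done.

Besides the shell and the picture viewer there is one more tool, called after "Request:" as a command line: name --argument value ..., lists and objects as JSON in quotes. move_arm: Moves the arm, as the interface text tells. Shifts and turns lie within -1 to 1; 1 stands for 0.2 m of shift or 90 degrees of turn. Its arguments: {"type":"object","properties":{"rows":{"type":"array"},"newtons":{"type":"number"}},"required":["rows"]}

```bash
mkdir -p pics; ls
python3 - <<'E'
from bench import arm, vision
import cv2
for n in("side","top"):
    cv2.imwrite(f"pics/{n}0.png",vision.capture(n)[...,::-1]); i=vision.camera_info(n)
    print(n,i)
print(arm.get_obs(),arm.pinch_z)
E
```

```text
pics
side {'camera_matrix': array([[455.84194971,   0.        , 277.54691179],
       [  0.        , 455.84194971, 214.84893051],
       [  0.        ,   0.        ,   1.        ]]), 'rvec': array([ 2.07267915, -0.15861571,  0.12988357]), 'tvec': array([-0.47757574,  0.15123331,  0.87653872])}
top {'camera_matrix': array([[401.70793211,   0.        , 275.6542158 ],
       [  0.        , 401.70793211, 213.72775044],
       [  0.        ,   0.        ,   1.        ]]), 'rvec': array([ 2.15809569, -2.16381811,  0.14328935]), 'tvec': array([0.10599685, 0.50542369, 1.07544749])}
{'clock': 0.1, 'joint_positions': array([ 1.09717288,  0.57640595,  0.02484674,  1.43782062, -0.01499338,
        1.12901221, -0.05648179]), 'qd': array([-0.00136663,  0.00104499, -0.00108924, -0.00315292, -0.00052566,
        0.00107448,  0.0002469 ]), 'joint_efforts': array([ 7.15124814e-03, -7.67296028e+01,  2.25777067e+00, -2.86603528e+01,
        1.57870789e-02,  8.58044077e-03,  4.81365902e-06]), 'tool_pos': array([ 0.25634901, -0.62394201,  0.2016584 ]), 'ee_rot': array([ 9.81059269e-01,  1.93706417e-01, -1.80082430e-04, -7.08235465e-04]), 'force': array([0.12378866, 0.08688093, 1.3751385 ]), 'wrist_torque': array([-0.01016542, -0.00434653,  0.05861353]), 'opening': 0.08527999037259433} 0.0187
```

View pics/side0.png

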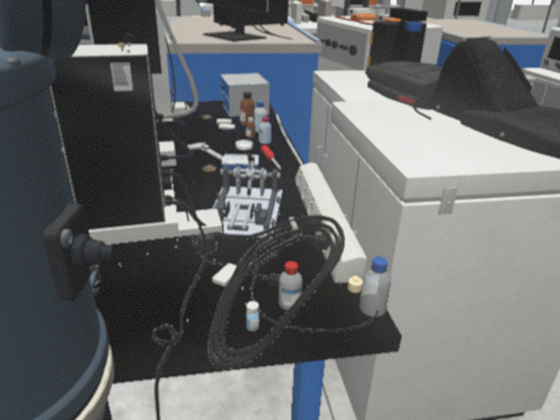

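View pics/top0.png

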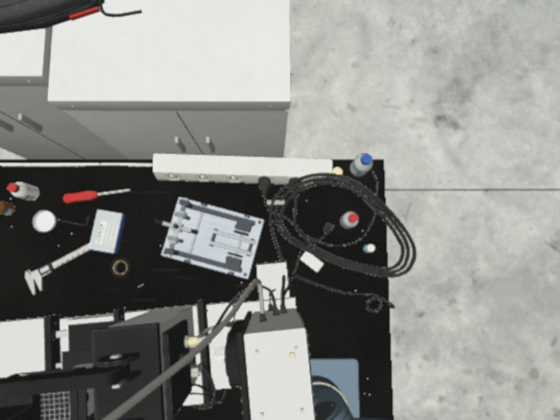

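Side view: small red-cap bottle at about (290,285), big blue-cap bottle at (375,288), vial (253,317), coupon (225,273), bed around (250,200). In the top view the bottle is at (349,220) and the bed around (213,237). I'll zoom in next.

```bash
cat > h.py <<'E'
import numpy as np, cv2
from scipy.spatial.transform import Rotation as R
from bench import arm, vision
I={n:vision.camera_info(n) for n in("side","top")}
def proj(n,P):
    c=I[n]; return cv2.projectPoints(np.atleast_2d(np.array(P,float)),c["rvec"],c["tvec"],c["camera_matrix"],None)[0][:,0]
def onz(n,u,v,z):
    c=I[n];Rm=cv2.Rodrigues(c["rvec"])[0];o=-Rm.T@c["tvec"];d=Rm.T@np.linalg.inv(c["camera_matrix"])@[u,v,1]
    return o+d*(z-o[2])/d[2]
def tri(us,ut):
    P=[I[n]["camera_matrix"]@np.c_[cv2.Rodrigues(I[n]["rvec"])[0],I[n]["tvec"]] for n in("side","top")]
    X=cv2.triangulatePoints(*P,np.array(us,float).reshape(2,1),np.array(ut,float).reshape(2,1));return X[:3,0]/X[3]
E
python3 - <<'E'
from h import *
a=cv2.imread("pics/top0.png");b=cv2.imread("pics/side0.png")
rs=lambda im,x,y,w,h,W,H:cv2.resize(im[y:y+h,x:x+w],(W,H),interpolation=cv2.INTER_CUBIC)
o=np.zeros((600,800,3),np.uint8)
o[:360,:440]=rs(a,155,190,110,90,440,360)
o[:360,440:]=rs(b,210,160,72,72,360,360)
o[360:600,:320]=rs(a,320,150,80,60+0,320,240)
o[360:600,320:640]=rs(b,230,255,80,60,320,240)
cv2.imwrite("pics/z1.png",o)
print(tri((291,268),(350,217)),onz("side",290,303,0),onz("top",345,225,0),tri((379,264),(366,159)),tri((375,310),(360,170)))
print("bed",tri((224,230),(163,262)),onz("top",163,262,.008),onz("top",180,200,.008),onz("top",263,208,.008),onz("top",247,277,.008))
E
```

```text
[ 0.49149775 -0.09110798  0.07829875] [ 0.49243554 -0.0960849   0.        ] [ 0.4770544 -0.0914997  0.       ] [ 0.64236806 -0.13272726  0.1022466 ] [ 0.64190306 -0.13991621  0.00119459]
bed [ 0.38856835  0.46197685 -0.16141645] [0.37476242 0.41634127 0.008     ] [0.54816311 0.37400094 0.008     ] [0.52491841 0.1400588  0.008     ] [0.33298933 0.18400524 0.008     ]
```

View pics/z1.png

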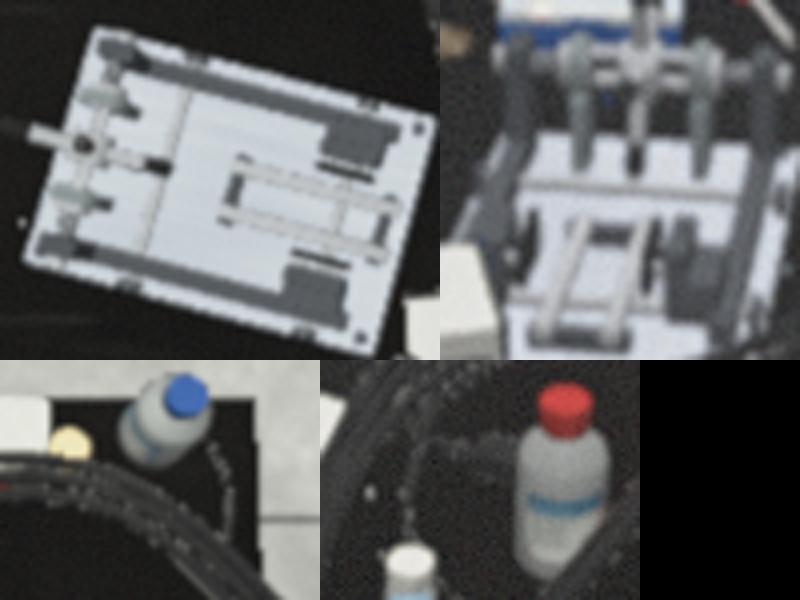

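Run:
```python
from h import *
from scipy.optimize import least_squares
T=cv2.imread("pics/top0.png").astype(int);S=cv2.imread("pics/side0.png").astype(int)
def red(im,x,y,w,h):
    c=im[y:y+h,x:x+w]; m=(c[...,2]-c[...,1]>60); v,u=np.nonzero(m); return (u.mean()+x,v.mean()+y,u.min()+x,u.max()+x,v.min()+y,v.max()+y)
rt=red(T,330,200,40,40);rd=red(S,275,255,35,30);print(rt,rd)
print("cap",tri(rd[:2],rt[:2]),[onz(n,*p[:2],.083) for n,p in(("top",rt),("side",rd))])
b=lambda p:(155+p[0]/4,190+p[1]/4); s=lambda p:(210+(p[0]-440)/5,160+p[1]/5)
obsT=[(( 16,30,24),b((238,162))),((16,-92,24),b((397,207))),((-16,30,24),b((225,214))),((-16,-92,24),b((382,255)))]
cor=[((85,125),b((95,28))),((85,-125),b((437,118))),((-85,-125),b((375,352))),((-85,125),b((22,262)))]
obsS=[((-16,30,24),s((582,225))),((-16,-92,24),s((543,330))),((16,30,24),s((643,222))),((16,-92,24),s((612,330)))]
def f(p):
    x,y,a,c=p; r=[]
    w=lambda q:np.array([x+np.cos(a)*q[0]-np.sin(a)*q[1],y+np.sin(a)*q[0]+np.cos(a)*q[1],q[2]])
    for q,o in obsT:r+=list(proj("top",w(np.array(q)/1e3))[0]-o)
    for q,o in cor:r+=list(proj("top",w(np.array([q[0]/1e3,q[1]/1e3+c,.008])))[0]-o)
    for q,o in obsS:r+=list((proj("side",w(np.array(q)/1e3))[0]-o)*.7)
    return r
q=least_squares(f,[.45,.27,-.2,0]);print(q.x,np.round(q.fun.reshape(-1,2),1).tolist())
print("vial",onz("top",369,248,.05),onz("side",252,305,.05),"weight",onz("top",337,171,.026),"coupon",onz("top",312,261,.01))
```

```text
(np.float64(352.984126984127), np.float64(217.20634920634922), np.int64(349), np.int64(357), np.int64(213), np.int64(221)) (np.float64(290.85714285714283), np.float64(266.5563909774436), np.int64(285), np.int64(297), np.int64(261), np.int64(273))
cap [ 0.48983328 -0.09736226  0.08613154] [array([ 0.48956879, -0.09790391,  0.083     ]), array([ 0.49130601, -0.09302174,  0.083     ])]
[ 0.43640986  0.25257753 -0.25705527  0.02755109] [[-1.6, 0.3], [1.5, 0.2], [-1.5, -1.4], [2.2, -0.4], [-0.3, -0.2], [-0.1, -0.5], [-0.3, 0.3], [0.8, -0.1], [-0.3, -1.9], [-0.8, 0.0], [-0.3, -0.9], [-1.0, 0.7]]
vial [ 0.41011739 -0.14537391  0.05      ] [ 0.41284164 -0.15074577  0.05      ] weight [ 0.62687115 -0.06802115  0.026     ] coupon [0.37622316 0.00426944 0.01      ]
```

```bash
cat >> h.py <<'E'
YAW=-0.257; C=np.array([.4364,.2526,0]); XB=np.array([np.cos(YAW),np.sin(YAW),0]); YB=np.array([-XB[1],XB[0],0]); Z=np.array([0,0,1.])
BASE=np.c_[YB,XB,-Z]
def bed(x,y,z): return C+x*XB+y*YB+np.array([0,0,z])
def rot(t): # tilt t: tool body leans to -y_bed
    return R.from_matrix(BASE)*R.from_euler("y",-t)
def plan(p,t=0,yawd=0):
    o=arm.get_obs();r=R.from_quat(o["ee_rot"]);
    print("clk %.2f"%o["clock"],"pos",o["tool_pos"].round(4),"F",o["force"].round(1),"op %.3f"%o["opening"])
    tgt=R.from_euler("z",yawd)*rot(t)
    print("turn",((r.inv()*tgt).as_rotvec()/(np.pi/2)).round(3),"shift",(r.inv().apply(np.array(p)-o["tool_pos"])/.2).round(3))
E
python3 -c "
from h import *
plan([.49,-.096,.2])
print(rot(.7).as_matrix().round(2))"
```

```text
clk 0.10 pos [ 0.2563 -0.6239  0.2017] F [0.1 0.1 1.4] op 0.085
turn [-0.001 -0.    -0.588] shift [ 2.084 -1.998  0.011]
[[ 0.19  0.97 -0.16]
 [ 0.74 -0.25 -0.62]
 [-0.64  0.   -0.76]]
```

Request:
move_arm --rows '[[[0, 0, -0.12], [0.2, -0.2, 0], 1], [[0, 0, -0.24], [0.4, -0.4, 0], 1], [[0, 0, -0.36], [0.6, -0.6, 0], 1], [[0, 0, -0.48], [0.8, -0.8, 0], 1], [[0, 0, -0.59], [1, -0.96, 0], 1]]'

```text
clock: 0.72
tool_pos: [0.3688, -0.3687, 0.2024]
ee_rot: [0.789, 0.614, -0.0, -0.0]
force: [0.4, -0.1, -0.1]
opening: 0.0854
```

```bash
python3 -c "
from h import *
plan([.49,-.096,.2])"
```

```text
clk 0.72 pos [ 0.3688 -0.3687  0.2024] F [ 0.4 -0.1 -0.1] op 0.085
turn [-0.    -0.     0.006] shift [1.47  0.253 0.012]
```

Request:
move_arm --rows '[[[0, 0, 0], [0.25, 0.05, 0], 1], [[0, 0, 0], [0.5, 0.1, 0], 1], [[0, 0, 0], [0.75, 0.15, 0], 1], [[0, 0, 0], [1, 0.2, 0], 1], [[0, 0, 0], [1, 0.25, 0], 1]]'

```text
clock: 1.35
tool_pos: [0.4687, -0.1855, 0.2025]
ee_rot: [0.789, 0.614, 0.001, -0.0]
force: [-0.5, -0.8, -0.3]
opening: 0.0852
```

```bash
sed -i 's/from_euler("y",-t)/from_euler("y",t)/' h.py; python3 -c "
from h import *
plan([.49,-.096,.2])
plan([.49,-.096,.03])
cv2.imwrite('pics/t2.png',np.vstack([cv2.resize(vision.capture('top')[150:290,290:420,::-1],(520,300)),cv2.resize(vision.capture('side')[200:350,180:410,::-1],(520,300))]))"
```

```text
clk 1.35 pos [ 0.4687 -0.1855  0.2025] F [-0.5 -0.8 -0.3] op 0.085
turn [ 0.    -0.001  0.006] shift [ 0.46  -0.006  0.013]
clk 1.35 pos [ 0.4687 -0.1855  0.2025] F [-0.5 -0.8 -0.3] op 0.085
turn [ 0.    -0.001  0.006] shift [ 0.458 -0.006  0.863]
```

Request:
move_arm --rows '[[[0, 0, 0], [0.23, 0, 0], 1], [[0, 0, 0], [0.46, 0, 0], 1], [[0, 0, 0], [0.46, 0, 0.2], 1], [[0, 0, 0], [0.46, 0, 0.4], 1], [[0, 0, 0], [0.46, 0, 0.4], 1]]'

```text
clock: 2.08
tool_pos: [0.4878, -0.1019, 0.1203]
ee_rot: [0.792, 0.611, -0.002, -0.002]
force: [-0.4, -0.6, -0.0]
opening: 0.0857
```

```bash
python3 -c "
from h import *
plan([.49,-.096,.027])
a=vision.capture('top')[150:290,290:420,::-1];b=vision.capture('side')[200:350,180:410,::-1]
cv2.imwrite('pics/t3.png',np.hstack([cv2.resize(a,(390,420),interpolation=2),cv2.resize(b,(400,420),interpolation=2)]))"
```

```text
clk 2.08 pos [ 0.4878 -0.1019  0.1203] F [-0.4 -0.6 -0. ] op 0.086
turn [-0.004  0.001  0.001] shift [0.032 0.006 0.466]
```

View pics/t3.png

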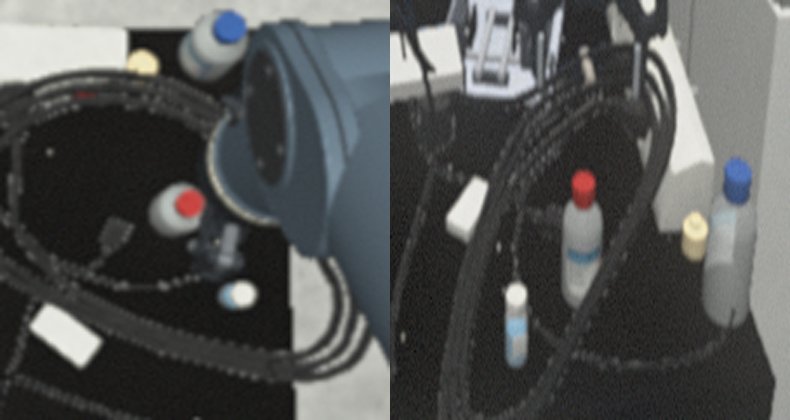

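Odd: the side view shows no gripper, though the TCP should be right above the bottle. In the top view the gripper sits beside the bottle at about (363,233), and the red cap is still at (353,218). I'll check where the TCP should project and take fresh frames.

```bash
python3 -c "
from h import *
print({n:vision.camera_info(n) for n in ('side','top')})
o=arm.get_obs();print(o['clock'],o['joint_positions'].round(3),o['tool_pos'])
for n in ('top','side'):print(n,proj(n,[o['tool_pos'],[0,0,0],[0,0,.4]]).round(0).tolist())
a=vision.capture('top')[...,::-1];b=vision.capture('side')[...,::-1]
cv2.imwrite('pics/t4.png',np.hstack([cv2.resize(a,(400,300),interpolation=3),cv2.resize(b,(400,300),interpolation=3)]))"
```

```text
{'side': {'camera_matrix': array([[455.84194971,   0.        , 277.54691179],
       [  0.        , 455.84194971, 214.84893051],
       [  0.        ,   0.        ,   1.        ]]), 'rvec': array([ 2.07267915, -0.15861571,  0.12988357]), 'tvec': array([-0.47757574,  0.15123331,  0.87653872])}, 'top': {'camera_matrix': array([[401.70793211,   0.        , 275.6542158 ],
       [  0.        , 401.70793211, 213.72775044],
       [  0.        ,   0.        ,   1.        ]]), 'rvec': array([ 2.15809569, -2.16381811,  0.14328935]), 'tvec': array([0.10599685, 0.50542369, 1.07544749])}}
2.175 [ 0.346  0.427 -0.329  1.985  0.196  0.759 -0.355] [ 0.49032803 -0.10176645  0.12308228]
top [[358.0, 215.0], [315.0, 403.0], [340.0, 484.0]]
side [[292.0, 251.0], [29.0, 293.0], [-34.0, 82.0]]
```

View pics/t4.png

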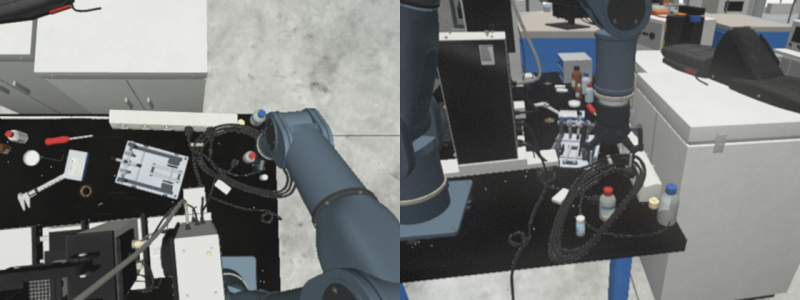

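The fresh side frame shows the gripper centred above the bottle, with finger tips at about (276,224) and (332,231) and the cap at (290,266). My earlier crop had simply cut the gripper off. Going down now.

Request:
move_arm --rows '[[[0, 0, 0], [0.03, 0, 0.1], 1], [[0, 0, 0], [0.03, 0, 0.2], 1], [[0, 0, 0], [0.03, 0, 0.3], 1], [[0, 0, 0], [0.03, 0, 0.4], 1], [[0, 0, 0], [0.03, 0, 0.46], 1]]'

```text
clock: 2.9
tool_pos: [0.4926, -0.0954, 0.0308]
ee_rot: [0.791, 0.612, 0.0, 0.001]
force: [0.2, -0.8, 1.3]
opening: 0.0854
```

```bash
python3 -c "
from h import *
plan([.49,-.096,.027])
a=vision.capture('top')[150:290,290:420,::-1];b=vision.capture('side')[200:350,180:410,::-1]
cv2.imwrite('pics/t5.png',np.hstack([cv2.resize(a,(390,420),interpolation=2),cv2.resize(b,(400,420),interpolation=2)]))"
```

```text
clk 2.90 pos [ 0.4926 -0.0954  0.0308] F [ 0.2 -0.8  1.3] op 0.085
turn [0.001 0.    0.001] shift [-0.006 -0.012  0.019]
```

View pics/t5.png

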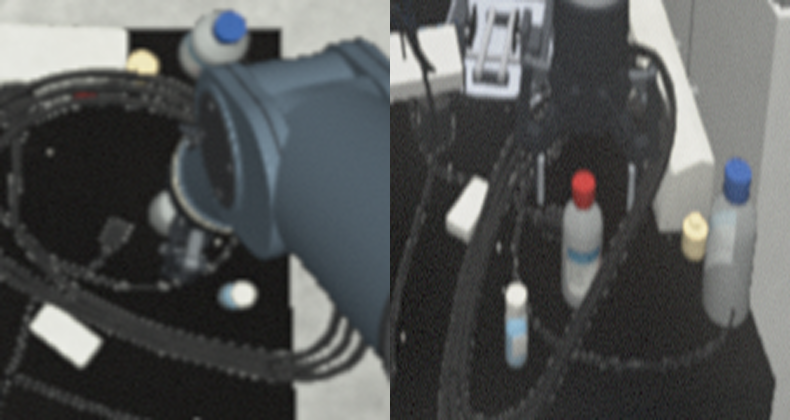

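```bash
python3 -c "
from h import *
o=arm.get_obs();p=o['tool_pos'];r=R.from_quat(o['ee_rot'])
for z in (-.013,-.05):
  for s in (-.0427,-.057,.0427,.057):
    q=p+r.apply([0,s,z]);print(z,s,q.round(3),proj('side',q)[0].round(),proj('top',q)[0].round())
S=vision.capture('side')[...,::-1][215:320,235:345];T=vision.capture('top')[...,::-1][190:260,310:400]
cv2.imwrite('pics/t6.png',np.hstack([cv2.resize(S,(440,420),interpolation=2),cv2.resize(T,(360,420),interpolation=2)]))"
```

```text
-0.013 -0.0427 [ 0.451 -0.084  0.043] [268. 283.] [345. 233.]
-0.013 -0.057 [ 0.437 -0.081  0.043] [260. 282.] [344. 238.]
-0.013 0.0427 [ 0.533 -0.106  0.043] [313. 286.] [353. 203.]
-0.013 0.057 [ 0.547 -0.109  0.043] [321. 287.] [354. 198.]
-0.05 -0.0427 [ 0.451 -0.084  0.08 ] [268. 267.] [348. 232.]
-0.05 -0.057 [ 0.437 -0.081  0.08 ] [260. 266.] [347. 237.]
-0.05 0.0427 [ 0.533 -0.106  0.08 ] [315. 270.] [355. 201.]
-0.05 0.057 [ 0.547 -0.109  0.08 ] [323. 271.] [357. 196.]
```

View pics/t6.png

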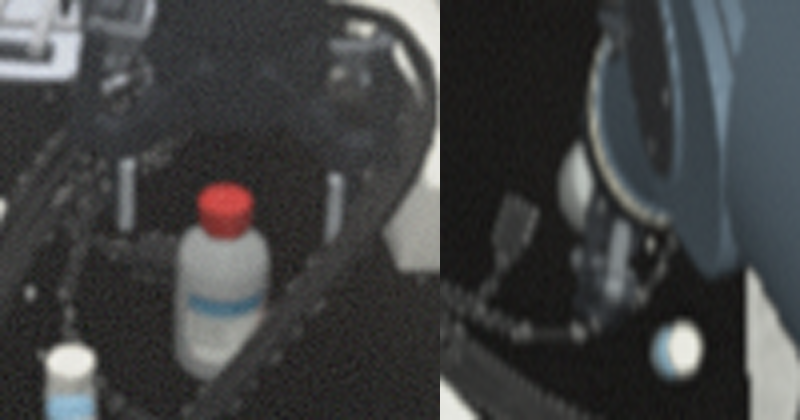

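```bash
python3 -c "
from h import *
for v in (256,263,271):
  for u in (352,354,356): print(v,u,tri((266.3,v),(u,232)).round(3))"
```

```text
256 352 [ 0.447 -0.089  0.108]
256 354 [ 0.447 -0.094  0.111]
256 356 [ 0.446 -0.098  0.114]
263 352 [ 0.448 -0.092  0.094]
263 354 [ 0.447 -0.096  0.097]
263 356 [ 0.447 -0.101  0.101]
271 352 [ 0.448 -0.095  0.079]
271 354 [ 0.447 -0.099  0.082]
271 356 [ 0.447 -0.104  0.085]
```

Request:
move_arm --rows '[[[0, 0, 0], [0, -0.01, 0.02], -0.2], [[0, 0, 0], [0, -0.01, 0.02], -0.4], [[0, 0, 0], [0, -0.01, 0.02], -0.6], [[0, 0, 0], [0, -0.01, 0.02], -1], [[0, 0, 0], [0, -0.01, 0.02], -1]]' --newtons 30

```text
clock: 3.72
tool_pos: [0.4898, -0.0944, 0.0269]
ee_rot: [0.791, 0.612, -0.0, 0.0]
force: [-1.6, 0.9, 6.4]
opening: 0.0375
```

```bash
python3 -c "
from h import *
plan([.49,-.096,.027])
S=vision.capture('side')[...,::-1][215:320,235:345];T=vision.capture('top')[...,::-1][190:260,310:400]
cv2.imwrite('pics/t7.png',np.hstack([cv2.resize(S,(440,420),interpolation=2),cv2.resize(T,(360,420),interpolation=2)]))"
```

```text
clk 3.73 pos [ 0.4898 -0.0944  0.0269] F [-1.6  0.9  6.4] op 0.037
turn [0.    0.    0.002] shift [-0.008  0.003 -0.   ]
```

View pics/t7.png

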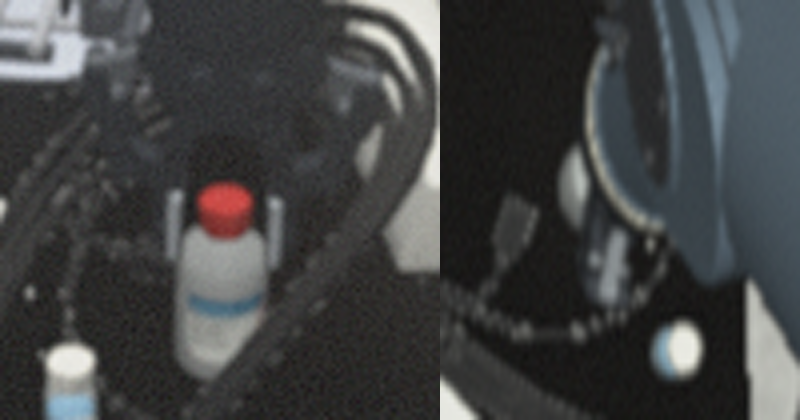

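Request:
move_arm --rows '[[[0, 0, 0], [0, 0, 0], -1], [[0, 0, 0], [0, 0, 0], -1], [[0, 0, 0], [0, 0, 0], -1], [[0, 0, 0], [0, 0, 0], -1], [[0, 0, 0], [0, 0, 0], -1]]'

```text
clock: 4.45
tool_pos: [0.4898, -0.0944, 0.0269]
ee_rot: [0.791, 0.612, -0.0, 0.0]
force: [-2.7, 0.4, 6.3]
opening: 0.0376
```

```bash
python3 -c "
from h import *
plan([.49,-.096,.027])
print(onz('side',278.75,279,.03),onz('side',303.75,279,.03))
print(onz('side',278.75,279,.06),onz('side',303.75,279,.06))"
```

```text
clk 4.45 pos [ 0.4898 -0.0944  0.0269] F [-2.7  0.4  6.3] op 0.038
turn [0.    0.    0.002] shift [-0.008  0.003 -0.001]
[ 0.47633359 -0.05786345  0.03      ] [ 0.52476023 -0.06436773  0.03      ]
[ 0.46876311 -0.09701186  0.06      ] [ 0.51449476 -0.10315417  0.06      ]
```

Request:
move_arm --rows '[[[0, 0, 0], [0, 0, -0.1], -1], [[0, 0, 0], [0, 0, -0.3], -1], [[0, 0, 0], [0, 0, -0.5], -1], [[0, 0, 0], [0, 0, -0.65], -1], [[0, 0, 0], [0, 0, -0.65], -1]]'

```text
clock: 5.08
tool_pos: [0.4912, -0.0946, 0.1585]
ee_rot: [0.791, 0.612, 0.001, 0.002]
force: [-0.2, -0.3, -1.5]
opening: 0.0377
```

```bash
python3 -c "
from h import *
plan(bed(0,0,.15))
S=vision.capture('side')[...,::-1][155:330,170:400];T=vision.capture('top')[...,::-1][170:270,300:400]
cv2.imwrite('pics/t8.png',np.hstack([cv2.resize(S,(460,350),interpolation=2),cv2.resize(T,(340,350),interpolation=2)]))"
```

```text
clk 5.08 pos [ 0.4912 -0.0946  0.1585] F [-0.2 -0.3 -1.5] op 0.038
turn [ 0.003 -0.     0.002] shift [ 1.611 -0.703  0.04 ]
```

View pics/t8.png

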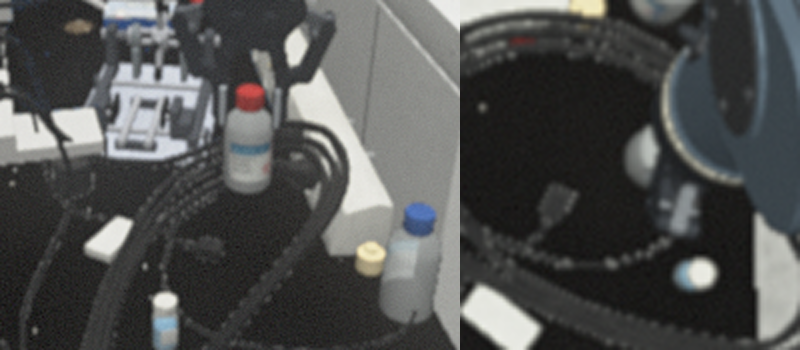

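Picture 9: the bottle hangs upright in the gripper, with its cap at side px (294,202) and foot at (293,250). Nothing else has moved. I'll carry it to the cradle.

Request:
move_arm --rows '[[[0, 0, 0], [0.2, -0.1, 0], -1], [[0, 0, 0], [0.4, -0.2, 0], -1], [[0, 0, 0], [0.6, -0.3, 0], -1], [[0, 0, 0], [0.8, -0.4, 0], -1], [[0, 0, 0], [1, -0.5, 0], -1]]'

```text
clock: 5.8
tool_pos: [0.4422, 0.1253, 0.1551]
ee_rot: [0.791, 0.612, -0.001, -0.0]
force: [0.7, -0.3, -1.3]
opening: 0.0378
```

```bash
python3 -c "
from h import *
print(proj('side',[[.4912,-.0946,.1315],[.4912,-.0946,.2215],[.4912,-.0946,.213]]).round(1))
plan(bed(0,0,.15))"
```

```text
[[292.1 244.7]
 [294.3 199.5]
 [294.1 204. ]]
clk 5.80 pos [0.4422 0.1253 0.1551] F [ 0.7 -0.3 -1.3] op 0.038
turn [-0.001  0.001  0.002] shift [ 0.609 -0.188  0.025]
```

Request:
move_arm --rows '[[[0, 0, 0], [0.15, -0.05, 0], -1], [[0, 0, 0], [0.3, -0.1, 0], -1], [[0, 0, 0], [0.45, -0.15, 0], -1], [[0, 0, 0], [0.61, -0.19, 0], -1], [[0, 0, 0], [0.61, -0.19, 0.1], -1]]'

```text
clock: 6.42
tool_pos: [0.437, 0.2553, 0.1358]
ee_rot: [0.79, 0.613, 0.001, -0.001]
force: [-0.6, 0.2, -1.1]
opening: 0.0378
```

```bash
python3 -c "
from h import *
plan(bed(0,0,.053))
for z in (.07,.085):
  q=onz('top',176,227,z)-C;print('axis',q@XB,q@YB)
for e in ((30,132),(165,165)):
  q=onz('top',155+e[0]/4,190+e[1]/4,.1)-C;print('armend',q@XB,q@YB)
S=vision.capture('side')[...,::-1][130:250,190:310];T=vision.capture('top')[...,::-1][180:290,150:280]
cv2.imwrite('pics/t9.png',np.hstack([cv2.resize(S,(400,400),interpolation=2),cv2.resize(T,(400,400),interpolation=2)]))"
```

```text
clk 6.42 pos [0.437  0.2553 0.1358] F [-0.6  0.2 -1.1] op 0.038
turn [-0.    -0.001  0.004] shift [-0.015  0.001  0.414]
axis -0.0006900052566212673 0.11939557984996844
axis -0.001110932086166717 0.11555790754624885
armend -0.0003464968758010365 0.14810592798600142
armend 0.0010167215998370992 0.058509120804348634
```

View pics/t9.png

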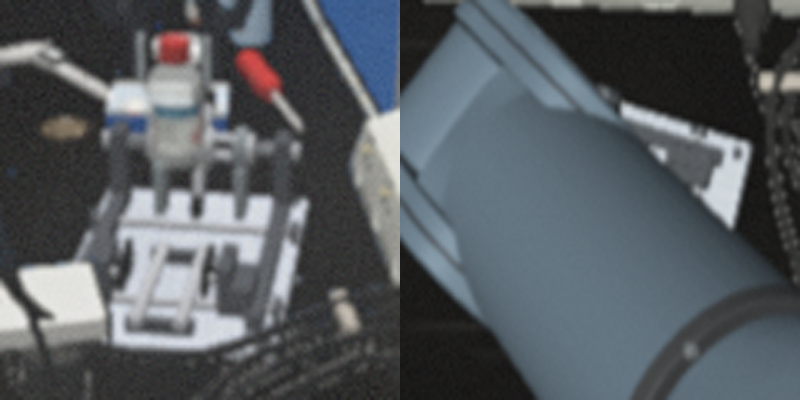

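Picture 10: the bottle is above the loading end with its cap at side px (242,144), over the rods. The turnbuckle axis is at bed y ≈ +0.118. Lowering onto the rods.

Request:
move_arm --rows '[[[0, 0, 0], [-0.015, 0, 0.1], -1], [[0, 0, 0], [-0.015, 0, 0.2], -1], [[0, 0, 0], [-0.015, 0, 0.3], -1], [[0, 0, 0], [-0.015, 0, 0.36], -1], [[0, 0, 0], [-0.015, 0, 0.39], -1]]'

```text
clock: 7.15
tool_pos: [0.4364, 0.2486, 0.0578]
ee_rot: [0.791, 0.612, -0.001, -0.0]
force: [-0.6, -0.7, -1.3]
opening: 0.0375
```

```bash
python3 -c "
from h import *
plan(bed(0,0,.053))"
```

```text
clk 7.15 pos [0.4364 0.2486 0.0578] F [-0.6 -0.7 -1.3] op 0.038
turn [-0.     0.001  0.002] shift [ 0.019 -0.005  0.024]
```

```bash
python3 -c "
from h import *
plan(bed(0,-.0143,.061),.70)"
```

```text
clk 7.15 pos [0.4364 0.2486 0.0578] F [-0.6 -0.7 -1.3] op 0.038
turn [-0.001  0.446  0.001] shift [-0.052 -0.005 -0.016]
```

Request:
move_arm --rows '[[[0, 0.1, 0], [0, 0, -0.03], -1], [[0, 0.2, 0], [-0.01, 0, -0.03], -1], [[0, 0.3, 0], [-0.03, -0.005, -0.03], -1], [[0, 0.4, 0], [-0.045, -0.005, -0.025], -1], [[0, 0.446, 0], [-0.052, -0.005, -0.02], -1]]'

```text
clock: 7.78
tool_pos: [0.4365, 0.2351, 0.053]
ee_rot: [0.771, 0.599, 0.172, -0.129]
force: [-6.2, -3.8, 48.4]
opening: 0.0377
```

```bash
python3 -c "
from h import *
plan(bed(0,-.0143,.061),.70)
S=vision.capture('side')[...,::-1][130:250,190:310]
cv2.imwrite('pics/t10.png',cv2.resize(S,(600,600),interpolation=2))"
```

```text
clk 7.78 pos [0.4365 0.2351 0.053 ] F [-6.2 -3.8 48.4] op 0.038
turn [0.002 0.169 0.006] shift [ 0.029 -0.023 -0.031]
```

Request:
move_arm --rows '[[[0, 0, 0], [0, 0, -0.06], -1], [[0, 0, 0], [0, 0, -0.1], -1], [[0, 0, 0], [0, 0, -0.1], -1], [[0, 0, 0], [0, 0, -0.1], -1], [[0, 0, 0], [0, 0, -0.1], -1]]'

```text
clock: 8.45
tool_pos: [0.4318, 0.2217, 0.0659]
ee_rot: [0.773, 0.599, 0.165, -0.127]
force: [0.3, -0.2, -0.9]
opening: 0.0376
```

```bash
python3 -c "
from h import *
plan(bed(0,-.0143,.065),.70)
print(arm.get_obs()['joint_positions'].round(3))
S=vision.capture('side')[...,::-1][130:250,190:310]
cv2.imwrite('pics/t11.png',cv2.resize(S,(600,600),interpolation=2))"
```

```text
clk 8.45 pos [0.4318 0.2217 0.0659] F [ 0.3 -0.2 -0.9] op 0.038
turn [-0.001  0.178  0.002] shift [ 0.075 -0.017  0.038]
[ 0.409  0.641 -1.04   2.312  0.941  0.28  -1.59 ]
```

Request:
move_arm --rows '[[[0, 0.05, 0], [0.04, 0, -0.03], -1], [[0, 0.1, 0], [0.04, 0, -0.03], -1], [[0, 0.15, 0], [0.04, 0, -0.03], -1], [[0, 0.178, 0], [0.04, 0, -0.03], -1], [[0, 0.178, 0], [0.04, 0, -0.03], -1]]'

```text
clock: 9.12
tool_pos: [0.4324, 0.2255, 0.0738]
ee_rot: [0.743, 0.574, 0.271, -0.211]
force: [0.4, -0.7, -1.3]
opening: 0.0377
```

```bash
python3 -c "
from h import *
plan(bed(0,-.0143,.065),.70)
print(arm.get_obs()['joint_positions'].round(3))"
```

```text
clk 9.12 pos [0.4324 0.2255 0.0738] F [ 0.4 -0.7 -1.3] op 0.038
turn [-0.002 -0.    -0.   ] shift [ 0.021 -0.015  0.075]
[ 0.686  0.862 -1.242  2.418  1.809  0.201 -2.263]
```

```bash
python3 -c "
from h import *
S=vision.capture('side')[...,::-1][130:250,190:310]
cv2.imwrite('pics/t12.png',cv2.resize(S,(600,600),interpolation=2))
o=arm.get_obs();p=o['tool_pos'];r=R.from_quat(o['ee_rot'])
for s in(.027,-.063):
  q=p+r.apply([0,0,s]);print(q.round(4),(proj('side',q)[0]-[190,130])*5,(q-C)@YB)"
```

```text
[0.437  0.2428 0.0536] [263.8431619  347.29767491] -0.009284007956000038
[0.4225 0.1867 0.1225] [243.15126129 270.51254132] -0.06723268726438136
```

View pics/t12.png

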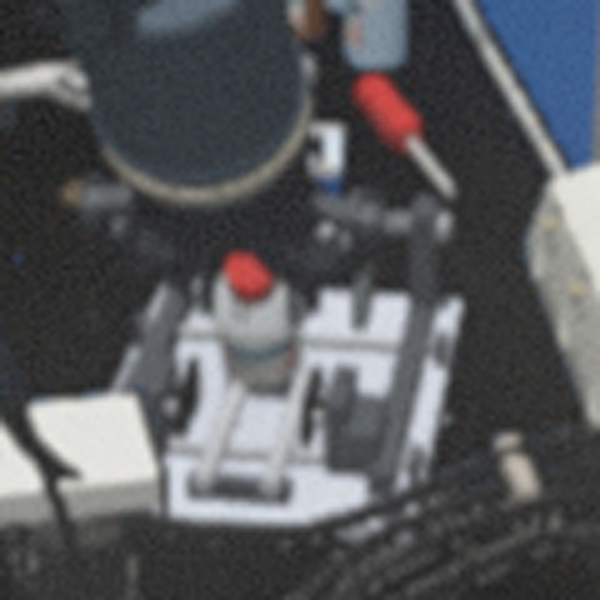

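Picture 11: the bottle is held tilted 40° with its cap toward −y, at crop (245,270) where I predicted (243,270), so it hasn't slipped. Nudging the foot edge down to the rods.

Request:
move_arm --rows '[[[0, 0, 0], [0, -0.005, 0.02], -1], [[0, 0, 0], [0, -0.01, 0.04], -1], [[0, 0, 0], [0, -0.015, 0.06], -1], [[0, 0, 0], [-0.005, -0.015, 0.07], -1], [[0, 0, 0], [-0.008, -0.015, 0.072], -1]]'

```text
clock: 9.8
tool_pos: [0.432, 0.235, 0.0626]
ee_rot: [0.743, 0.575, 0.271, -0.21]
force: [0.3, -0.1, -1.3]
opening: 0.0375
```

```bash
python3 -c "
from h import *
plan(bed(0,-.0143,.0605),.70)
print(arm.get_obs()['joint_positions'].round(3))
o=arm.get_obs();p=o['tool_pos']-C;print('bed',p@XB,p@YB,p[2])"
```

```text
clk 9.80 pos [0.432  0.235  0.0626] F [ 0.3 -0.1 -1.3] op 0.038
turn [-0.001 -0.     0.002] shift [ 0.008 -0.001  0.021]
[ 0.673  0.931 -1.297  2.428  1.864  0.298 -2.324]
bed 0.0001952937807679261 -0.018120268452582234 0.06264187589810988
```

Request:
move_arm --rows '[[[0, 0, 0], [0.003, 0, 0.013], -1], [[0, 0, 0], [0.003, 0, 0.013], -1], [[0, 0, 0], [0.003, 0, 0.013], 1], [[0, 0, 0], [0.003, 0, 0.013], 1], [[0, 0, 0], [0.003, 0, 0], 1]]'

```text
clock: 10.42
tool_pos: [0.4322, 0.2354, 0.0633]
ee_rot: [0.743, 0.575, 0.272, -0.21]
force: [-0.7, -0.4, 0.6]
opening: 0.0853
```

```bash
python3 -c "
from h import *
plan(bed(0,-.0143,.12),.70)
S=vision.capture('side')[...,::-1][130:250,190:310]
S=cv2.imwrite('pics/t13.png',cv2.resize(S,(600,600),interpolation=2))
im=vision.capture('side').astype(int)[150:250,200:310]
m=(im[...,0]-im[...,1]>60);v,u=np.nonzero(m);print('red',sorted(zip(u+200,v+150),key=lambda t:t[1])[-12:],len(u))"
```

```text
clk 10.43 pos [0.4322 0.2354 0.0633] F [-0.7 -0.4  0.6] op 0.085
turn [-0.001 -0.     0.002] shift [ 0.196 -0.002 -0.206]
red [(np.int64(233), np.int64(226)), (np.int64(234), np.int64(226)), (np.int64(235), np.int64(226)), (np.int64(236), np.int64(226)), (np.int64(237), np.int64(226)), (np.int64(238), np.int64(226)), (np.int64(239), np.int64(226)), (np.int64(234), np.int64(227)), (np.int64(235), np.int64(227)), (np.int64(236), np.int64(227)), (np.int64(237), np.int64(227)), (np.int64(238), np.int64(227))] 135
```

Request:
move_arm --rows '[[[0, 0, 0], [0.08, 0, -0.1], 1], [[0, 0, 0], [0.17, 0, -0.2], 1], [[0, 0, 0], [0.25, 0, -0.3], 1], [[0, -0.1, 0], [0.33, 0, -0.4], 1], [[0, -0.2, 0], [0.33, 0, -0.4], 1]]'

```text
clock: 11.15
tool_pos: [0.4317, 0.2319, 0.167]
ee_rot: [0.777, 0.598, 0.155, -0.121]
force: [3.4, -0.7, -2.0]
opening: 0.0854
```

```bash
python3 -c "
from h import *
plan(bed(0,.045,.20),0)
im=vision.capture('side')
cv2.imwrite('pics/t14.png',cv2.resize(im[...,::-1][130:250,190:310],(600,600),interpolation=2))
im=im.astype(int)[150:250,200:310]
m=(im[...,0]-im[...,1]>60);v,u=np.nonzero(m);print('red',u.mean()+200,v.mean()+150,len(u),v.min()+150,v.max()+150)
for y in(-.090,-.1,-.107):print(y,proj('side',bed(0,y,.0405)).round(1))"
```

```text
clk 11.15 pos [0.4317 0.2319 0.167 ] F [ 3.4 -0.7 -2. ] op 0.085
turn [-0.001 -0.252 -0.002] shift [ 0.369 -0.004 -0.025]
red 251.3111111111111 189.73333333333335 135 150 227
-0.09 [[236.2 220. ]]
-0.1 [[235.5 222.1]]
-0.107 [[234.9 223.6]]
```

View pics/t14.png

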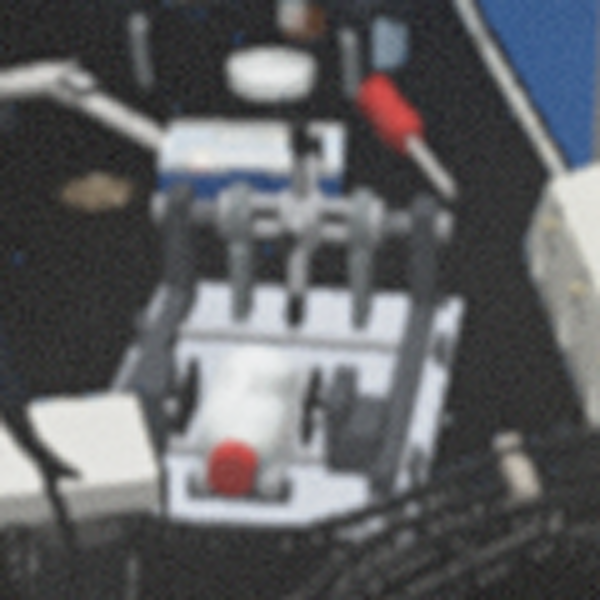

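Picture 12 (my last): the bottle lies in the cradle between the pads, with its cap at crop (232,468), and nothing is touching it. The turnbuckle hub is at crop (303,213), and its upper arm leans toward the cradle. I'll work from numbers from here on.

```bash
python3 -c "
from h import *
for us,ut in (((250.8,172.6),(176,227)),):
  q=tri(us,ut)-C;print('axis',q@XB,q@YB,q[2])
for y in (.112,.118,.124):print(y,proj('side',[bed(0,y,.068),bed(0,y-.031,.120)]).round(1).tolist(),proj('top',[bed(0,y,.085)]).round(1))
plan(bed(0,.06,.19),0)
"
```

```text
axis 0.0024113154244108535 0.12017720677653439 0.06945247525682843
0.112 [[248.6, 174.3], [246.8, 160.7]] [[177.4 226.9]]
0.118 [[248.9, 173.4], [247.1, 159.8]] [[175.2 226.4]]
0.124 [[249.2, 172.5], [247.4, 158.9]] [[173.  225.8]]
clk 11.20 pos [0.4308 0.2391 0.1734] F [1.  9.8 8.4] op 0.086
turn [ 0.001 -0.25   0.005] shift [0.376 0.013 0.066]
```

Request:
move_arm --rows '[[[0, -0.08, 0], [0.1, 0, -0.05], -1], [[0, -0.14, 0], [0.2, 0, -0.05], -1], [[0, -0.2, 0], [0.25, 0, -0.05], -1], [[0, -0.25, 0], [0.3, 0, -0.05], -1], [[0, -0.252, 0], [0.3, 0, -0.05], -1]]'

```text
clock: 11.82
tool_pos: [0.4445, 0.2867, 0.1998]
ee_rot: [0.79, 0.613, 0.003, -0.001]
force: [0.4, -0.4, -0.6]
opening: 0.0002
```

```bash
python3 -c "
from h import *
plan(bed(0,.05,.17),0)
print(arm.get_obs()['joint_positions'].round(3))
o=arm.get_obs();p=o['tool_pos']-C;print('bed',p@XB,p@YB,p[2])"
```

```text
clk 11.82 pos [0.4445 0.2867 0.1998] F [ 0.4 -0.4 -0.6] op 0.000
turn [ 0.001 -0.004  0.004] shift [0.074 0.004 0.15 ]
[ 0.121  0.603 -1.249  1.806  0.619  1.189 -1.571]
bed -0.0008635335307309032 0.03498345211851319 0.19980326843122004
```

Request:
move_arm --rows '[[[0, 0, 0], [0.12, 0.005, 0.1], -1], [[0, 0, 0], [0.12, 0.005, 0.2], -1], [[0, 0, 0], [0.12, 0.005, 0.3], -1], [[0, 0, 0], [0.12, 0.005, 0.4], -1], [[0, 0, 0], [0.12, 0.005, 0.46], -1]]'

```text
clock: 12.45
tool_pos: [0.452, 0.3062, 0.1061]
ee_rot: [0.791, 0.611, 0.002, -0.001]
force: [-0.0, -0.1, -0.6]
opening: -0.0002
```

```bash
python3 -c "
from h import *
o=arm.get_obs();p=o['tool_pos']-C;print('bed',p@XB,p@YB,p[2],o['force'])
for y,z in((.076,.11),(.103,.11),(.115,.108),(.125,.102),(.131,.097),(.136,.093)): plan(bed(.001,y,z))"
```

```text
bed 0.0014215082391469548 0.055826941949029714 0.10612027280538017 [-0.01151803 -0.11369381 -0.60434656]
clk 12.45 pos [0.452  0.3062 0.1061] F [-0.  -0.1 -0.6] op -0.000
turn [ 0.001 -0.002  0.001] shift [ 0.101 -0.002 -0.019]
clk 12.45 pos [0.452  0.3062 0.1061] F [-0.  -0.1 -0.6] op -0.000
turn [ 0.001 -0.002  0.001] shift [ 0.236 -0.002 -0.019]
clk 12.45 pos [0.452  0.3062 0.1061] F [-0.  -0.1 -0.6] op -0.000
turn [ 0.001 -0.002  0.001] shift [ 0.296 -0.002 -0.008]
clk 12.45 pos [0.452  0.3062 0.1061] F [-0.  -0.1 -0.6] op -0.000
turn [ 0.001 -0.002  0.001] shift [ 0.346 -0.002  0.022]
clk 12.45 pos [0.452  0.3062 0.1061] F [-0.  -0.1 -0.6] op -0.000
turn [ 0.001 -0.002  0.001] shift [ 0.376 -0.002  0.047]
clk 12.45 pos [0.452  0.3062 0.1061] F [-0.  -0.1 -0.6] op -0.000
turn [ 0.001 -0.002  0.001] shift [ 0.401 -0.002  0.067]
```

First the half-push to vertical, slowly, then I'll check the force.

Request:
move_arm --rows '[[[0, 0, 0], [0.06, 0, -0.01], -1], [[0, 0, 0], [0.11, 0, -0.02], -1], [[0, 0, 0], [0.15, 0, -0.025], -1], [[0, 0, 0], [0.19, 0, -0.025], -1], [[0, 0, 0], [0.235, 0, -0.02], -1]]'

```text
clock: 13.08
tool_pos: [0.4641, 0.3534, 0.112]
ee_rot: [0.791, 0.611, 0.002, -0.001]
force: [-0.6, 0.2, -0.3]
opening: -0.0001
```

```bash
python3 -c "
from h import *
o=arm.get_obs();p=o['tool_pos']-C;print('bed',p@XB,p@YB,p[2],o['force'])
for y,z in((.115,.108),(.125,.102),(.131,.097),(.136,.093)): plan(bed(.001,y,z))"
```

```text
bed 0.0012095702766186324 0.10455888028763617 0.11198592338371008 [-0.58511276  0.22303153 -0.344372  ]
clk 13.07 pos [0.4641 0.3534 0.112 ] F [-0.6  0.2 -0.3] op -0.000
turn [ 0.001 -0.003  0.001] shift [ 0.052 -0.001  0.02 ]
clk 13.07 pos [0.4641 0.3534 0.112 ] F [-0.6  0.2 -0.3] op -0.000
turn [ 0.001 -0.003  0.001] shift [ 0.102 -0.001  0.05 ]
clk 13.07 pos [0.4641 0.3534 0.112 ] F [-0.6  0.2 -0.3] op -0.000
turn [ 0.001 -0.003  0.001] shift [ 0.132 -0.001  0.076]
clk 13.07 pos [0.4641 0.3534 0.112 ] F [-0.6  0.2 -0.3] op -0.000
turn [ 0.001 -0.003  0.001] shift [ 0.157 -0.001  0.096]
```

Request:
move_arm --rows '[[[0, 0, 0], [0.05, 0, 0.02], -1], [[0, 0, 0], [0.1, 0, 0.05], -1], [[0, 0, 0], [0.13, 0, 0.075], -1], [[0, 0, 0], [0.155, 0, 0.095], -1], [[0, 0, 0], [0.155, 0, 0.095], -1]]'

```text
clock: 13.7
tool_pos: [0.4717, 0.383, 0.0925]
ee_rot: [0.791, 0.612, 0.002, -0.001]
force: [-0.6, 0.4, 0.2]
opening: 0.0002
```

```bash
python3 -c "
from h import *
o=arm.get_obs();p=o['tool_pos']-C;print('bed',p@XB,p@YB,p[2],o['force'])
im=vision.capture('side')[...,::-1]
cv2.imwrite('pics/s15.png',im)
d=cv2.absdiff(im,cv2.imread('pics/side0.png')).sum(2)[190:240,215:290]
# jaw motion check: dark pads inner edges row profile
g=im.mean(2);print([g[r,222:262].round().astype(int).tolist() for r in (207,)])
g=cv2.imread('pics/side0.png').mean(2);print([g[r,222:262].round().astype(int).tolist() for r in (207,)])"
```

```text
bed 0.000948466752560347 0.13507647807949702 0.09253793537351698 [-0.55167683  0.40497673  0.22988492]
[[90, 71, 70, 78, 72, 63, 60, 103, 167, 201, 216, 224, 228, 229, 233, 235, 234, 228, 217, 214, 213, 206, 199, 188, 173, 161, 165, 167, 162, 122, 71, 82, 122, 137, 119, 102, 97, 92, 100, 144]]
[[92, 72, 72, 79, 71, 58, 57, 103, 163, 199, 211, 211, 198, 173, 183, 194, 182, 141, 96, 75, 77, 72, 76, 75, 76, 97, 148, 186, 177, 120, 73, 80, 116, 140, 120, 99, 100, 90, 102, 143]]
```

```bash
python3 -c "
from h import *
a=cv2.imread('pics/side0.png',0).astype(np.float32);b=cv2.imread('pics/s15.png',0).astype(np.float32)
for n,(u0,u1,v0,v1) in dict(jawa=(254,270,204,224),jawb=(216,228,200,220),plate=(255,285,222,236),rod=(225,262,226,236)).items():
  print(n,cv2.phaseCorrelate(a[v0:v1,u0:u1],b[v0:v1,u0:u1],cv2.createHanningWindow((u1-u0,v1-v0),cv2.CV_32F)))
for n in('side','top'):print(n,proj(n,[bed(.0285,-.05,.057),bed(.0285-.0043,-.05,.057),bed(0,.119-.06,.068),bed(0,.119,.128)]).round(1).tolist())
# arms visible: horizontal arm toward cradle
t=vision.capture('top')[...,::-1];cv2.imwrite('pics/tp15.png',t)
p=arm.get_obs()['tool_pos'];print(proj('side',p),proj('top',p))
for r in (150,155,160,165,170,175,180,185,190,195):print(r,b[r,236:264].astype(int).tolist());print('   ',a[r,236:264].astype(int).tolist())"
```

```text
jawa ((0.1199794450228957, -0.014973526743771615), 0.972618106752634)
jawb ((0.06012173281012689, -0.20039375989874486), 0.9224109768867492)
plate ((-0.0381013646620314, 0.7332717041489367), 0.8969090195496877)
rod ((0.1666035095179197, 0.0014731315276650392), 1.0286543738842011)
side [[250.7, 206.5], [248.9, 206.4], [245.6, 182.6], [248.9, 152.4]]
top [[241.2, 232.8], [240.8, 234.4], [198.2, 232.6], [170.7, 224.7]]
[[250.17296187 162.50872231]] [[168.33241054 224.00913067]]
150 [43, 44, 51, 63, 76, 84, 86, 90, 88, 76, 55, 83, 117, 113, 104, 116, 117, 82, 57, 45, 43, 46, 47, 51, 47, 64, 76, 87]
    [43, 42, 50, 63, 79, 87, 91, 89, 91, 89, 74, 74, 73, 60, 58, 47, 45, 48, 44, 52, 44, 46, 48, 53, 51, 64, 80, 86]
155 [170, 172, 179, 175, 174, 171, 175, 175, 175, 173, 158, 118, 79, 61, 55, 91, 140, 155, 165, 167, 170, 156, 116, 75, 50, 44, 45, 49]
    [175, 174, 172, 172, 175, 173, 171, 176, 178, 172, 156, 118, 82, 57, 63, 95, 136, 160, 164, 171, 171, 156, 119, 71, 49, 42, 43, 51]
160 [222, 222, 222, 221, 223, 221, 221, 219, 217, 222, 221, 189, 123, 67, 58, 78, 86, 84, 130, 195, 221, 204,
[... 1375 characters left out ...]
 91]
    [95, 106, 109, 88, 77, 63, 53, 52, 48, 47, 59, 92, 132, 151, 133, 91, 53, 46, 52, 46, 54, 49, 54, 70, 94, 109, 102, 90]
190 [148, 111, 99, 90, 134, 198, 221, 216, 215, 220, 196, 133, 71, 65, 102, 164, 208, 217, 217, 219, 215, 212, 216, 201, 148, 109, 104, 107]
    [151, 111, 95, 93, 136, 195, 216, 220, 217, 218, 196, 133, 71, 62, 102, 166, 211, 220, 220, 218, 214, 216, 213, 203, 150, 108, 100, 107]
195 [183, 181, 186, 190, 201, 209, 205, 209, 211, 212, 201, 161, 126, 135, 172, 203, 214, 215, 211, 216, 215, 215, 218, 205, 171, 137, 141, 175]
    [185, 181, 182, 188, 202, 203, 208, 210, 213, 213, 198, 161, 129, 137, 171, 204, 212, 213, 215, 217, 214, 215, 216, 206, 163, 136, 142, 172]
```

```bash
python3 -c "
from h import *
a=cv2.imread('pics/side0.png').astype(int);b=cv2.imread('pics/s15.png').astype(int)
d=cv2.blur(np.abs(a-b).sum(2).astype(np.float32),(3,3))
for r in range(138,166,2):
  u=np.nonzero(d[r,225:280]>30)[0]+225;print(r,u.min() if len(u) else '',u.max() if len(u) else '',len(u))
p=arm.get_obs()['tool_pos']
for dz in (0,.01,.02,.03,.04):print(dz,proj('side',[p+[0,0,dz]+s*.011*YB for s in(-1,0,1)]).round(1).tolist())"
```

```text
138 245 262 14
140 244 254 11
142 244 254 11
144 244 253 10
146 244 255 12
148 244 255 12
150 245 254 10
152 247 254 8
154 249 252 4
156   0
158   0
160   0
162   0
164   0
0 [[249.6, 164.1], [250.2, 162.5], [250.7, 161.0]]
0.01 [[249.6, 160.6], [250.2, 159.1], [250.7, 157.6]]
0.02 [[249.6, 157.1], [250.2, 155.6], [250.7, 154.1]]
0.03 [[249.6, 153.6], [250.1, 152.1], [250.7, 150.6]]
0.04 [[249.5, 150.0], [250.1, 148.6], [250.7, 147.1]]
```

The pads and arms haven't moved. The finger tip shows at side row ~153, about 23 mm higher than reported. That fits the 37.5 mm grip opening, meaning I gripped the bottle at its shoulder. So the fingers passed over the arm, and I'll repeat the push about 22 mm lower.

Request:
move_arm --rows '[[[0, 0, 0], [0, 0, -0.2], -1], [[0, 0, 0], [-0.18, 0, -0.22], -1], [[0, 0, 0], [-0.38, 0, -0.22], -1], [[0, 0, 0], [-0.38, 0, -0.1], -1], [[0, 0, 0], [-0.38, 0, 0.02], -1]]'

```text
clock: 14.42
tool_pos: [0.4533, 0.3083, 0.0887]
ee_rot: [0.792, 0.611, 0.003, -0.0]
force: [0.8, 0.5, 0.1]
opening: -0.0002
```

Request:
move_arm --rows '[[[0, 0, 0], [0.06, 0, -0.005], -1], [[0, 0, 0], [0.11, 0, -0.01], -1], [[0, 0, 0], [0.15, 0, -0.015], -1], [[0, 0, 0], [0.18, 0, -0.02], -1], [[0, 0, 0], [0.21, 0, -0.02], -1]]'

```text
clock: 15.05
tool_pos: [0.4634, 0.3504, 0.094]
ee_rot: [0.791, 0.611, 0.003, -0.0]
force: [-1.9, -4.5, 13.6]
opening: -0.0001
```

```bash
cat >> h.py <<'E'
def st(tag):
    o=arm.get_obs();p=o['tool_pos']-C;print('clk',o['clock'],'bed',(p@XB).round(4),(p@YB).round(4),p[2].round(4),'F',o['force'].round(1))
    b8=vision.capture('side')[...,::-1];cv2.imwrite(f'pics/{tag}.png',b8)
    a=cv2.imread('pics/side0.png',0).astype(np.float32);b=cv2.cvtColor(b8,cv2.COLOR_BGR2GRAY).astype(np.float32)
    for n,(u0,u1,v0,v1) in dict(jawa=(254,270,204,224),jawb=(216,228,200,220)).items():
        print(n,np.round(cv2.phaseCorrelate(a[v0:v1,u0:u1],b[v0:v1,u0:u1],cv2.createHanningWindow((u1-u0,v1-v0),cv2.CV_32F))[0],2))
E
python3 -c "
from h import *
st('s16')"
```

```text
clk 15.05 bed 0.0012 0.1014 0.094 F [-1.9 -4.5 13.6]
jawa [-0.03  0.62]
jawb [0.06 0.05]
```

Request:
move_arm --rows '[[[0, 0, 0], [0, 0, -0.1], -1], [[0, 0, 0], [-0.12, 0, -0.1], -1], [[0, 0, 0], [-0.23, 0, -0.05], -1], [[0, 0, 0], [-0.23, 0, 0.05], -1], [[0, 0, 0], [-0.23, 0, 0.1], -1]]'

```text
clock: 15.72
tool_pos: [0.4519, 0.3059, 0.0719]
ee_rot: [0.791, 0.611, 0.002, -0.001]
force: [0.1, 1.1, -0.6]
opening: 0.0004
```

Request:
move_arm --rows '[[[0, 0, 0], [0.06, 0, 0], -1], [[0, 0, 0], [0.09, 0, 0], -1], [[0, 0, 0], [0.12, 0, 0], -1], [[0, 0, 0], [0.15, 0, -0.005], -1], [[0, 0, 0], [0.18, 0, -0.01], -1]]'

```text
clock: 16.35
tool_pos: [0.4609, 0.3408, 0.075]
ee_rot: [0.791, 0.611, 0.002, -0.001]
force: [-0.5, 0.2, -0.2]
opening: -0.0002
```

```bash
python3 -c "
from h import *
st('s17')"
```

```text
clk 16.35 bed 0.0013 0.0916 0.075 F [-0.5  0.2 -0.2]
jawa [-0.12 -0.03]
jawb [-0.02  0.22]
```

Request:
move_arm --rows '[[[0, 0, 0], [0.03, 0, -0.005], -1], [[0, 0, 0], [0.06, 0, -0.005], -1], [[0, 0, 0], [0.09, 0, -0.005], -1], [[0, 0, 0], [0.1, 0, -0.005], -1], [[0, 0, 0], [0.12, 0, 0], -1]]'

```text
clock: 17.02
tool_pos: [0.467, 0.3635, 0.0749]
ee_rot: [0.791, 0.611, 0.002, -0.001]
force: [-0.0, -3.7, 2.7]
opening: -0.0001
```

```bash
python3 -c "
from h import *
st('s18')
a=cv2.imread('pics/side0.png').astype(int);b=cv2.imread('pics/s18.png').astype(int)
d=cv2.blur(np.abs(a-b).sum(2).astype(np.float32),(3,3))
for r in range(138,200,4):
  u=np.nonzero(d[r,225:280]>30)[0]+225;print(r,u.tolist())"
```

```text
clk 17.025 bed 0.0015 0.115 0.0749 F [-0.  -3.7  2.7]
jawa [-0.14  0.24]
jawb [ 0.37 -0.04]
138 [238, 239, 240, 241, 242, 243, 244, 245, 246, 247, 248, 249, 260, 261, 262, 263, 264, 265, 266, 267, 268, 269]
142 [234, 235, 236, 237, 238, 239, 240, 241, 242, 243, 244, 245, 246, 247, 248, 249, 250, 251, 252, 253, 257, 258, 259, 260, 261, 262, 263, 264, 265, 266]
146 [236, 237, 238, 239, 240, 241, 242, 243, 244, 245, 246, 247, 248, 249, 250, 251, 252, 253]
150 [243, 244, 245, 246, 247, 248, 249, 250, 251, 252, 253]
154 [243, 244, 245, 246, 247, 248, 249, 250, 251, 252, 253, 254, 255, 256]
158 [243, 244, 245, 246, 247, 248, 249, 250, 251, 252, 253, 254, 255]
162 [246, 247, 248, 250, 251, 252, 253, 254, 255]
166 [241, 242, 243, 246, 247, 248, 249, 250, 251, 252, 253, 254, 255]
170 [231, 240, 241, 242, 243, 244, 245, 246, 247, 248, 249, 250, 251, 254, 255, 256, 257, 258, 259, 260]
174 [241, 242, 243, 244, 245, 246, 247, 248, 249, 250, 251, 254, 255, 256, 257, 258, 259, 270, 271, 272, 276, 277, 278, 279]
178 [240, 241, 242, 243, 244, 245, 246, 247, 248, 249, 250, 251, 253, 254, 255, 256, 257, 258, 259]
182 [245, 246, 247, 248, 249, 250, 251, 252, 253]
186 [229, 245, 246, 247, 248, 249, 250, 251, 252, 253]
190 [227, 228, 229, 230, 244, 245, 246, 247, 248, 249, 250, 251, 252, 253, 271, 276, 277]
194 [226, 227, 228, 246, 247, 248, 249, 250, 251, 252, 270, 271, 275, 276, 277]
198 [239, 240, 241, 242, 268, 269, 270, 271, 274, 275, 276, 277]
```

It's engaged now: −3.7 N along y, the arms have visibly turned and the jaws are starting in. Continuing this push.

Request:
move_arm --rows '[[[0, 0, 0], [0.03, 0, 0], -1], [[0, 0, 0], [0.06, 0, 0.015], -1], [[0, 0, 0], [0.085, 0, 0.03], -1], [[0, 0, 0], [0.105, 0, 0.045], -1], [[0, 0, 0], [0.12, 0, 0.05], -1]]'

```text
clock: 17.7
tool_pos: [0.4728, 0.3871, 0.0647]
ee_rot: [0.791, 0.612, 0.002, -0.001]
force: [-1.7, -4.9, 1.3]
opening: -0.0005
```

```bash
python3 -c "
from h import *
st('s19')"
```

```text
clk 17.7 bed 0.001 0.1394 0.0647 F [-1.7 -4.9  1.3]
jawa [-0.64 -0.1 ]
jawb [0.29 0.26]
```

Request:
move_arm --rows '[[[0, 0, 0], [-0.01, 0, -0.25], -1], [[0, 0, 0], [-0.1, 0, -0.33], -1], [[0, 0, 0], [-0.4, 0, -0.33], -1], [[0, 0, 0], [-0.42, 0, -0.2], -1], [[0, 0, 0], [-0.42, 0, -0.06], -1]]'

```text
clock: 18.38
tool_pos: [0.4526, 0.3059, 0.0769]
ee_rot: [0.792, 0.611, 0.004, -0.001]
force: [0.9, 0.7, -0.4]
opening: 0.0001
```

```bash
python3 -c "
from h import *
st('s20')
a=cv2.imread('pics/side0.png',0);b=cv2.imread('pics/s20.png',0)
for r in(196,204,214,220):print(r,a[r,240:285].tolist());print('   ',b[r,240:285].tolist())
for r in(150,158):print(r,a[r,240:260].tolist());print('   ',b[r,240:260].tolist())"
```

```text
clk 18.375 bed 0.0021 0.0557 0.0769 F [ 0.9  0.7 -0.4]
jawa [-0.45 -0.21]
jawb [0.31 0.31]
196 [188, 189, 194, 193, 199, 200, 192, 174, 163, 166, 186, 202, 207, 205, 208, 206, 210, 212, 210, 209, 189, 179, 179, 198, 209, 218, 211, 213, 217, 204, 167, 118, 98, 102, 95, 105, 141, 161, 162, 169, 167, 120, 64, 43, 46]
    [186, 190, 191, 192, 195, 198, 197, 184, 175, 172, 189, 197, 207, 201, 203, 206, 205, 209, 215, 203, 190, 178, 184, 196, 209, 215, 217, 216, 195, 151, 109, 100, 95, 91, 110, 164, 194, 178, 161, 171, 168, 121, 67, 49, 46]
204 [159, 149, 158, 163, 165, 163, 168, 169, 170, 184, 192, 173, 124, 104, 147, 185, 166, 124, 104, 107, 118, 154, 195, 216, 215, 214, 216, 202, 158, 117, 98, 102, 93, 99, 141, 199, 208, 203, 184, 129, 70, 50, 45, 51, 48]
    [229, 227, 227, 224, 223, 218, 213, 202, 190, 176, 150, 105, 106, 151, 165, 139, 113, 100, 101, 128, 181, 206, 207, 215, 217, 214, 196, 151, 109, 99, 101, 90, 108, 156, 200, 213, 211, 202, 186, 126, 70, 47, 48, 52, 55]
214 [208, 206, 208, 210, 211, 206, 197, 195, 194, 164, 105, 63, 93, 123, 118, 92, 75, 74, 74, 80, 92, 103, 99, 103
[... 381 characters left out ...]
97, 75, 75, 75, 75, 75, 75, 73, 73, 75, 74, 90, 103, 98, 102, 118, 144, 132, 115, 135, 152, 112, 64, 45, 53, 47, 52, 52, 48, 49]
    [134, 155, 167, 168, 160, 149, 146, 147, 150, 162, 179, 193, 185, 144, 96, 73, 69, 75, 71, 69, 75, 73, 72, 68, 78, 93, 98, 98, 106, 150, 192, 179, 140, 116, 133, 151, 115, 61, 51, 49, 50, 46, 49, 49, 55]
150 [79, 87, 91, 89, 91, 89, 74, 74, 73, 60, 58, 47, 45, 48, 44, 52, 44, 46, 48, 53]
    [53, 47, 54, 50, 49, 58, 57, 55, 57, 51, 48, 54, 50, 61, 60, 57, 58, 54, 54, 50]
158 [214, 211, 211, 209, 216, 221, 212, 158, 92, 50, 42, 49, 63, 79, 136, 197, 220, 204, 142, 75]
    [200, 137, 76, 87, 113, 109, 97, 123, 124, 90, 61, 52, 52, 76, 139, 196, 217, 205, 144, 70]
```

Request:
move_arm --rows '[[[0, 0, 0], [0.06, 0, 0.03], -1], [[0, 0, 0], [0.12, 0, 0.02], -1], [[0, 0, 0], [0.18, 0, 0], -1], [[0, 0, 0], [0.24, 0, -0.01], -1], [[0, 0, 0], [0.3, 0, -0.01], -1]]'

```text
clock: 19.05
tool_pos: [0.4669, 0.3636, 0.0791]
ee_rot: [0.791, 0.611, 0.002, -0.0]
force: [-1.7, -4.9, -1.8]
opening: 0.0003
```

```bash
cat >> h.py <<'E'
def val(tag):
    # beam outer edge shift at rows 204,210,214 (sub-pixel) -> turnbuckle value; 2.39 mm/px
    a=cv2.imread('pics/side0.png',0).astype(float);b=cv2.imread(f'pics/{tag}.png',0).astype(float);s=[]
    for r in range(203,216):
        def e(m):
            g=m[r,264:280];
            k=[i for i in range(len(g)-1) if g[i]<150<=g[i+1]]
            return [i+(150-g[i])/(g[i+1]-g[i]) for i in k][-1] if k else np.nan
        s.append(e(a)-e(b))
    print('shift px',np.nanmedian(s).round(2),'value ~',(np.nanmedian(s)*2.39/2.8).round(2))
E
python3 -c "
from h import *
val('s20');st('s21');val('s21')"
```

```text
shift px 1.27 value ~ 1.09
clk 19.05 bed 0.0012 0.1151 0.0791 F [-1.7 -4.9 -1.8]
jawa [-0.24  0.13]
jawb [0.6  0.15]
shift px 1.88 value ~ 1.61
```

Request:
move_arm --rows '[[[0, 0, 0], [0.04, 0, 0], -1], [[0, 0, 0], [0.08, 0, 0.015], -1], [[0, 0, 0], [0.12, 0, 0.03], -1], [[0, 0, 0], [0.17, 0, 0.05], -1], [[0, 0, 0], [0.22, 0, 0.065], -1]]'

```text
clock: 19.73
tool_pos: [0.4783, 0.4073, 0.0661]
ee_rot: [0.791, 0.611, 0.003, -0.001]
force: [-0.9, -1.3, 1.8]
opening: 0.0002
```

```bash
python3 -c "
from h import *
st('s22');val('s22')"
```

```text
clk 19.725 bed 0.0012 0.1603 0.0661 F [-0.9 -1.3  1.8]
jawa [-2.26  0.12]
jawb [-0.26 -2.96]
shift px 2.82 value ~ 2.41
```

Request:
move_arm --rows '[[[0, 0, 0], [-0.01, 0, -0.25], -1], [[0, 0, 0], [-0.15, 0, -0.33], -1], [[0, 0, 0], [-0.45, 0, -0.33], -1], [[0, 0, 0], [-0.52, 0, -0.2], -1], [[0, 0, 0], [-0.52, 0, -0.04], -1]]'

```text
clock: 20.4
tool_pos: [0.4528, 0.3054, 0.0739]
ee_rot: [0.792, 0.611, 0.004, -0.001]
force: [1.2, 0.5, 0.1]
opening: 0.0003
```

Request:
move_arm --rows '[[[0, 0, 0], [0.06, 0, 0.01], -1], [[0, 0, 0], [0.12, 0, 0], -1], [[0, 0, 0], [0.18, 0, -0.02], -1], [[0, 0, 0], [0.24, 0, -0.03], -1], [[0, 0, 0], [0.29, 0, -0.03], -1]]'

```text
clock: 21.02
tool_pos: [0.4653, 0.3576, 0.0801]
ee_rot: [0.791, 0.611, -0.001, 0.003]
force: [-15.2, -39.7, 40.0]
opening: -0.0005
```

```bash
python3 -c "
from h import *
st('s23');val('s23')"
```

```text
clk 21.025 bed 0.0013 0.1089 0.0801 F [-15.2 -39.7  40. ]
jawa [-2.26 -0.28]
jawb [0.62 0.41]
shift px 3.01 value ~ 2.57
```

40 N in both −y and +z looks like a jam on the end of a back-leaning arm. I'll back off and come in lower.

Request:
move_arm --rows '[[[0, 0, 0], [-0.1, 0, -0.03], -1], [[0, 0, 0], [-0.2, 0, -0.03], -1], [[0, 0, 0], [-0.28, 0, 0], -1], [[0, 0, 0], [-0.28, 0, 0.05], -1], [[0, 0, 0], [-0.28, 0, 0.07], -1]]'

```text
clock: 21.7
tool_pos: [0.4522, 0.3067, 0.0648]
ee_rot: [0.791, 0.611, 0.001, -0.0]
force: [-2.6, -9.7, 7.9]
opening: -0.0004
```

```bash
python3 -c "
from h import *
st('s24');val('s24')"
```

```text
clk 21.7 bed 0.0016 0.0563 0.0648 F [-2.6 -9.7  7.9]
jawa [-2.62  0.08]
jawb [0.34 0.31]
shift px 3.01 value ~ 2.57
```

Request:
move_arm --rows '[[[0, 0, 0], [0.06, 0, 0], -1], [[0, 0, 0], [0.11, 0, 0], -1], [[0, 0, 0], [0.15, 0, -0.005], -1], [[0, 0, 0], [0.19, 0, -0.01], -1], [[0, 0, 0], [0.22, 0, -0.02], -1]]'

```text
clock: 22.38
tool_pos: [0.4633, 0.3507, 0.0699]
ee_rot: [0.791, 0.612, 0.002, -0.001]
force: [-0.1, 0.3, -0.7]
opening: -0.0001
```

```bash
python3 -c "
from h import *
st('s25');val('s25')"
```

```text
clk 22.375 bed 0.0011 0.1018 0.0699 F [-0.1  0.3 -0.7]
jawa [-2.68  0.09]
jawb [0.52 0.39]
shift px 3.0 value ~ 2.56
```

Request:
move_arm --rows '[[[0, 0, 0], [-0.05, 0, -0.25], -1], [[0, 0, 0], [-0.1, 0, -0.5], -1], [[0, 0, 0], [-0.1, 0, -0.6], -1], [[0, 0, 0], [-0.1, 0, -0.6], -1], [[0, 0, 0], [-0.1, 0, -0.6], -1]]'

```text
clock: 23.05
tool_pos: [0.4578, 0.3296, 0.1885]
ee_rot: [0.791, 0.611, 0.001, -0.001]
force: [-0.9, 0.2, -0.4]
opening: 0.0001
```

```bash
cat > prof.py <<'E'
from h import *
import sys
ax=.119
def ends(v):
    L=v-.537+np.deg2rad(72)*np.arange(-2,3)
    return [(round(float(l),2),proj('side',[bed(0.001,ax+.056*np.sin(l),.068+.056*np.cos(l))])[0].round(1).tolist()) for l in L if -2<l<1.3]
def show(tag):
    b=cv2.imread(f'pics/{tag}.png',0)
    for r in range(142,200,2):print(r,b[r,238:262].tolist())
E
python3 -c "
from prof import *
st('s26');val('s26')
for v in (0,2.4,2.6,2.8,3,3.2):print(v,ends(v))
a=cv2.imread('pics/side0.png',0)
print(np.c_[np.arange(142,202,2),a[142:202:2,244:254]])
a=cv2.imread('pics/s26.png',0)
print(np.c_[np.arange(142,202,2),a[142:202:2,244:254]])"
```

```text
clk 23.05 bed 0.0011 0.0799 0.1885 F [-0.9  0.2 -0.4]
jawa [-1.21  0.26]
jawb [0.35 0.71]
shift px 3.01 value ~ 2.57
0 [(-1.79, [246.4, 186.0]), (-0.54, [247.7, 160.7]), (0.72, [251.2, 153.7])]
2.4 [(-0.65, [247.4, 162.8]), (0.61, [250.9, 153.1])]
2.6 [(-0.45, [247.9, 159.3]), (0.81, [251.4, 154.4])]
2.8 [(-0.25, [248.5, 156.4]), (1.01, [251.7, 156.5])]
3 [(-0.05, [249.1, 154.3]), (1.21, [252.0, 159.2])]
3.2 [(0.15, [249.7, 153.0])]
[[142 216 214 210 205 197 195 186 170 124  69]
 [144 234 232 231 230 226 223 204 172 132  79]
 [146 221 218 219 217 206 202 186 151 106  63]
 [148 189 179 170 165 163 152 135 107  64  53]
 [150  91  89  74  74  73  60  58  47  45  48]
 [152  47  53  50  41  49  51  46  43  50  39]
 [154 128 122 107  83  69  67  56  69 105 113]
 [156 201 202 185 143  87  59  55  94 137 149]
 [158 216 221 212 158  92  50  42  49  63  79]
 [160 219 219 220 186 123  69  61  83  91  82]
 [162 217 220 219 204 150 115 109 142 166 150]
 [164 144 152 146 145 131 123 117 143 162 147]
 [166  77  79  86  93 105 112 113 131 144 120]
 [168 115 118 143 152 137 121 118 137 163 157]
 [170
[... 1458 characters left out ...]
 151 140 128 117 125 150 172 179 184 173]
 [174 125  98  62  49  51  82 109 136 146 131]
 [176  78  75  81  85  97 108 117 128 123 116]
 [178  57  64  81 106 140 158 144 123 109  88]
 [180  54  50  61 105 155 175 160 121  91  73]
 [182  53  48  60 112 155 168 152 113  89  70]
 [184  51  48  72 121 165 167 136  90  64  54]
 [186  93  82  93 127 163 160 126  80  63  56]
 [188 199 186 145 115 102 101 123 162 182 184]
 [190 217 204 154  87  53  65 134 198 222 220]
 [192 216 199 143  78  50  76 141 203 217 218]
 [194 217 204 168 126 118 145 188 212 216 214]
 [196 197 198 194 188 192 191 201 203 203 207]
 [198 160 159 158 159 159 157 162 166 160 163]
 [200 226 222 217 214 211 209 209 207 198 196]]
```

```bash
python3 -c "
from h import *
for y,z,x in((.119,.068,.004),(.115,.066,.005)):
  print(y,z)
  for l in (-1.79,-.537,):print('obs0',l,proj('side',[bed(x,y+.055*np.sin(l),z+.055*np.cos(l))])[0].round(1))
  for v in (2.4,2.6,2.8,2.9,3.0,3.1,3.2):
    print(v,[proj('side',[bed(x,y+.055*np.sin(l),z+.055*np.cos(l))])[0].round(1).tolist() for l in v-.537-2.513+np.array([0,-1.2566,-2.513])])
a=cv2.imread('pics/s26.png',0);print(a[166:198,245:251])"
```

```text
0.119 0.068
obs0 -1.79 [247.6 185.8]
obs0 -0.537 [248.9 161. ]
2.4 [[248.6, 163.0], [247.7, 187.6], [250.5, 191.5]]
2.6 [[249.1, 159.6], [247.5, 184.4], [250.0, 192.9]]
2.8 [[249.6, 156.8], [247.4, 180.6], [249.4, 193.6]]
2.9 [[249.9, 155.7], [247.5, 178.6], [249.2, 193.7]]
3.0 [[250.2, 154.7], [247.5, 176.5], [248.9, 193.5]]
3.1 [[250.5, 153.9], [247.6, 174.4], [248.7, 193.2]]
3.2 [[250.8, 153.4], [247.7, 172.3], [248.4, 192.6]]
0.115 0.066
obs0 -1.79 [247.7 187.2]
obs0 -0.537 [249.  162.4]
2.4 [[248.7, 164.4], [247.8, 189.0], [250.7, 192.8]]
2.6 [[249.2, 160.9], [247.7, 185.7], [250.1, 194.2]]
2.8 [[249.8, 158.1], [247.6, 182.0], [249.6, 194.9]]
2.9 [[250.1, 156.9], [247.6, 179.9], [249.3, 195.0]]
3.0 [[250.4, 156.0], [247.7, 177.9], [249.1, 194.9]]
3.1 [[250.7, 155.2], [247.8, 175.7], [248.8, 194.5]]
3.2 [[251.0, 154.7], [247.9, 173.6], [248.6, 194.0]]
[[ 81  82  91 106 123 123]
 [ 83 101 110 124 127 125]
 [100 139 155 155 144 141]
 [117 163 186 181 170 171]
 [146 176 192 187 189 192]
 [156 166 163 169 178 187]
 [140 128 117 125 150 172]
 [115  89  72  80 107 139]
 [ 98  62  49  51  82 109]
 [ 84  66  62  72  89 111]
 [ 75  81  85  97 108 117]
 [ 71  89 105 114 134 127]
 [ 64  81 106 140 158 144]
 [ 55  67 105 149 173 152]
 [ 50  61 105 155 175 160]
 [ 47  60 102 157 172 152]
 [ 48  60 112 155 168 152]
 [ 48  65 111 158 171 143]
 [ 48  72 121 165 167 136]
 [ 51  75 124 166 163 134]
 [ 82  93 127 163 160 126]
 [136 120 123 138 138 114]
 [186 145 115 102 101 123]
 [202 156 100  69  68 129]
 [204 154  87  53  65 134]
 [201 143  77  52  67 136]
 [199 143  78  50  76 141]
 [199 153  87  68 106 160]
 [204 168 126 118 145 188]
 [211 194 175 173 186 208]
 [198 194 188 192 191 201]
 [170 168 171 167 173 179]]
```

The arm ends seen in the side image (rows 155, 174 and 191) match a value of about 3.1–3.2, and the jaw shift is constant. As confirmation I'll make one gentle push on the upper arm, going in above the arm behind it.

Request:
move_arm --rows '[[[0, 0, 0], [0.05, 0, 0.15], -1], [[0, 0, 0], [0.05, 0, 0.3], -1], [[0, 0, 0], [0.05, 0, 0.42], -1], [[0, 0, 0], [0.05, 0, 0.5], -1], [[0, 0, 0], [0.06, 0, 0.51], -1]]'

```text
clock: 23.72
tool_pos: [0.4607, 0.3417, 0.0864]
ee_rot: [0.791, 0.612, 0.001, -0.001]
force: [-0.6, 0.1, 0.1]
opening: 0.0001
```

Request:
move_arm --rows '[[[0, 0, 0], [0.03, 0, 0], -1], [[0, 0, 0], [0.05, 0, 0], -1], [[0, 0, 0], [0.07, 0, 0], -1], [[0, 0, 0], [0.08, 0, 0], -1], [[0, 0, 0], [0.09, 0, 0], -1]]'

```text
clock: 24.35
tool_pos: [0.4656, 0.3581, 0.088]
ee_rot: [0.791, 0.611, 0.001, 0.0]
force: [-3.7, -11.2, 10.0]
opening: -0.0002
```

```bash
python3 -c "
from h import *
st('s27');val('s27')"
```

```text
clk 24.35 bed 0.0014 0.1095 0.088 F [ -3.7 -11.2  10. ]
jawa [-2.71 -0.14]
jawb [0.12 0.72]
shift px 3.11 value ~ 2.66
```

Request:
move_arm --rows '[[[0, 0, 0], [0.01, 0, 0], -1], [[0, 0, 0], [0.02, 0, 0], -1], [[0, 0, 0], [0.03, 0, 0], -1], [[0, 0, 0], [0.03, 0, 0], -1], [[0, 0, 0], [0.03, 0, 0], -1]]'

```text
clock: 25.02
tool_pos: [0.4658, 0.3585, 0.0877]
ee_rot: [0.792, 0.611, -0.003, 0.004]
force: [-11.6, -26.3, 23.9]
opening: 0.0004
```

```bash
python3 -c "
from h import *
st('s28');val('s28')"
```

```text
clk 25.025 bed 0.0015 0.1098 0.0877 F [-11.6 -26.3  23.9]
jawa [-2.25 -0.58]
jawb [0.53 0.18]
shift px 3.04 value ~ 2.6
```

Commanding 6 mm further gave no motion while the force rose, which looks like the stop. The estimates disagree, though: 2.6 from the jaw shift and 3.1 or more from the arms. I'll clear the arm out of view and measure the jaw gap from the top camera.

Request:
move_arm --rows '[[[0, 0, 0], [-0.04, 0, -0.2], -1], [[0, 0, 0], [-0.04, 0, -0.5], -1], [[0, 0, 0], [-0.2, 0, -0.6], -1], [[0, 0, 0], [-0.5, 0, -0.6], -1], [[0, 0, 0], [-0.8, 0, -0.6], -1]]'

```text
clock: 25.7
tool_pos: [0.4263, 0.2093, 0.2073]
ee_rot: [0.791, 0.612, 0.003, -0.001]
force: [0.8, -0.8, 0.2]
opening: 0.0001
```

Request:
move_arm --rows '[[[0, 0, 0], [-0.25, 0, 0], -1], [[0, 0, 0], [-0.5, 0, 0], -1], [[0, 0, 0], [-0.75, 0, 0], -1], [[0, 0, 0], [-1, 0, 0], -1], [[0, 0, 0], [-1, 0, 0], -1]]'

```text
clock: 26.32
tool_pos: [0.3754, 0.0123, 0.2058]
ee_rot: [0.794, 0.608, 0.001, -0.0]
force: [0.5, 0.1, 0.9]
opening: -0.0
```

Request:
move_arm --rows '[[[0, 0, 0], [-0.25, 0, 0], -1], [[0, 0, 0], [-0.5, 0, 0], -1], [[0, 0, 0], [-0.75, 0, 0], -1], [[0, 0, 0], [-1, 0, 0], -1], [[0, 0, 0], [-1, 0, 0], -1]]'

```text
clock: 26.95
tool_pos: [0.3255, -0.1791, 0.2051]
ee_rot: [0.793, 0.609, 0.003, -0.001]
force: [0.4, 0.6, 0.1]
opening: 0.0003
```

Run:
```python
from h import *
st('s30');val('s30')
t=vision.capture('top')[...,::-1];cv2.imwrite('pics/tp30.png',t)
a=cv2.imread('pics/top0.png',0).astype(np.float32);b=cv2.cvtColor(t,cv2.COLOR_BGR2GRAY).astype(np.float32)
print('covered?',np.abs(a-b)[190:280,155:265].mean())
# warp both to bed frame at jaw height, 1 px = 0.5 mm
def warp(n,im,z):
    xs,ys=np.meshgrid(np.arange(-.09,.09,.0005),np.arange(-.11,.16,.0005))
    P=C+xs[...,None]*XB+ys[...,None]*YB+np.array([0,0,z])
    m=proj(n,P.reshape(-1,3)).reshape(*xs.shape,2).astype(np.float32)
    return cv2.remap(im,m[...,0],m[...,1],cv2.INTER_CUBIC)
sa=cv2.imread('pics/side0.png',0).astype(np.float32);sb=cv2.imread('pics/s30.png',0).astype(np.float32)
for n,A,B in(('top',a,b),('side',sa,sb)):
  A,B=warp(n,A,.05),warp(n,B,.05)
  for nm,x0,x1,y0,y1 in(('a jaw',.02,.08,-.08,-.02),('b jaw',-.08,-.02,-.08,-.02),('a beam',.03,.09,-.0,.05),('b beam',-.09,-.03,0,.05),('plate',-.08,.08,-.108,-.095)):
    i=lambda v:int(round((v+.09)/.0005));j=lambda v:int(round((v+.11)/.0005))
    T=A[j(y0)+4:j(y1)-4,i(x0):i(x1)];best=[]
    for s in range(-30,31):
        lo,hi=i(x0)+s,i(x1)+s
        if lo<0 or hi>B.shape[1]:continue
        best.append((cv2.matchTemplate(B[j(y0)+4:j(y1)-4,lo:hi].copy(),T.copy(),cv2.TM_CCOEFF_NORMED)[0,0],s*.5))
    print(n,nm,max(best))
```

```text
clk 26.95 bed 0.0025 -0.4457 0.2051 F [0.4 0.6 0.1]
jawa [-1.31 -0.06]
jawb [0.28 0.6 ]
shift px 3.01 value ~ 2.57
covered? 14.877273
top a jaw (np.float32(0.93454134), -7.0)
top b jaw (np.float32(0.9546103), 7.0)
top a beam (np.float32(0.76948446), -3.5)
top b beam (np.float32(0.71958566), 3.5)
top plate (np.float32(0.88311887), 0.0)
side a jaw (np.float32(0.9599226), -7.5)
side b jaw (np.float32(0.7929682), 3.0)
side a beam (np.float32(0.7003845), -5.0)
side b beam (np.float32(0.8581878), 6.0)
side plate (np.float32(0.6771362), 2.5)
```

Run:
```python
from h import *
a=cv2.imread('pics/top0.png',0).astype(np.float32);b=cv2.imread('pics/tp30.png',0).astype(np.float32)
# profile along bed y at x=0 on z=.068 plane, warped
ys=np.arange(.03,.20,.004)
for x in(-.002,.002):
  for nm,im in(('t0',a),('t30',b)):
    m=proj('top',[bed(x,y,.068) for y in ys]).astype(np.float32)
    print(x,nm,cv2.remap(im,m[:,:1],m[:,1:],1).ravel().astype(int).tolist())
print((ys*1000).astype(int).tolist())
def eq(y,z): # equivalent bed y on z=.068 plane
    u=proj('top',[bed(0,y,z)])[0]; return ((onz('top',*u,.068)-C)@YB*1000).round(0)
for v in(0,2.4,2.6,2.8,3.0,3.2):
    print(v,[(round(float(l),2),eq(.119+.06*np.sin(l),.068+.06*np.cos(l))) for l in v-.537+np.deg2rad(72)*np.arange(-3,2) if -2<l<1.8])
# jaw edges, warp z=.05 profile along x
xs=np.arange(-.09,.09,.001)
for y in(-.045,-.055,.02,.06):
  r=[]
  for im in(a,b):
    m=proj('top',[bed(x,y,.05) for x in xs]).astype(np.float32);g=cv2.remap(im,m[:,:1],m[:,1:],2).ravel()
    c=[(round(float(xs[i]+.001*(130-g[i])/(g[i+1]-g[i]))*1000,1),'+' if g[i+1]>g[i] else '-') for i in range(len(g)-1) if (g[i]-130)*(g[i+1]-130)<0]
    r.append(c)
  print(y,r[0],'\n   ',r[1])
```

```text
-0.002 t0 [208, 207, 208, 208, 209, 210, 211, 198, 120, 63, 59, 68, 98, 158, 182, 177, 184, 181, 176, 157, 163, 161, 110, 95, 109, 168, 181, 171, 158, 155, 150, 155, 125, 54, 39, 39, 40, 38, 28, 28, 27, 27, 26]
-0.002 t30 [207, 208, 208, 208, 210, 210, 211, 211, 184, 119, 56, 48, 58, 61, 113, 177, 189, 184, 183, 179, 175, 189, 179, 141, 124, 116, 96, 72, 76, 152, 162, 164, 147, 74, 40, 41, 42, 35, 28, 28, 27, 29, 26]
0.002 t0 [208, 208, 207, 208, 209, 209, 210, 192, 110, 49, 50, 57, 87, 165, 189, 191, 186, 189, 184, 165, 164, 138, 59, 65, 82, 149, 185, 185, 185, 182, 185, 184, 140, 56, 43, 45, 46, 45, 32, 26, 28, 30, 28]
0.002 t30 [209, 208, 208, 209, 209, 209, 210, 207, 175, 136, 80, 50, 43, 52, 101, 177, 191, 191, 187, 183, 182, 188, 169, 111, 96, 69, 33, 38, 58, 133, 187, 187, 170, 93, 44, 44, 45, 41, 30, 28, 28, 25, 28]
[30, 34, 38, 42, 46, 50, 54, 58, 62, 66, 70, 74, 78, 82, 86, 90, 94, 98, 102, 106, 110, 114, 118, 122, 126, 130, 134, 138, 142, 146, 150, 154, 158, 162, 166, 170, 174, 178, 182, 186, 190, 194, 198]
0 [(-1.79, np.float64(58.0)), (-0.54, np.float64(101.0)), (0.72, n
[... 723 characters left out ...]
3, '+'), (-72.5, '-'), (-39.3, '+'), (-34.2, '-'), (-28.2, '+'), (25.9, '-'), (33.8, '+'), (35.0, '-'), (69.6, '+'), (74.5, '-')] 
    [(-78.3, '+'), (-65.2, '-'), (-31.5, '+'), (-27.1, '-'), (-21.9, '+'), (19.6, '-'), (61.7, '+'), (74.6, '-')]
0.02 [(-83.6, '+'), (-72.1, '-'), (-60.2, '+'), (-24.1, '-'), (-21.9, '+'), (-11.3, '-'), (9.6, '+'), (57.8, '-'), (69.8, '+'), (81.5, '-')] 
    [(-83.6, '+'), (-64.2, '-'), (-52.7, '+'), (-24.0, '-'), (-21.9, '+'), (-11.3, '-'), (9.6, '+'), (50.2, '-'), (62.2, '+'), (81.5, '-')]
0.06 [(-82.6, '+'), (-70.9, '-'), (-59.7, '+'), (58.0, '-'), (70.4, '+'), (80.3, '-')] 
    [(-82.6, '+'), (-63.5, '-'), (-52.2, '+'), (50.3, '-'), (62.2, '+'), (80.3, '-')]
```

The top view settles it. The jaw blocks moved 7.75 measured mm and the pads 6.55. The pads can only have moved 7.5 mm before meeting the 42 mm bottle, so this measurement reads about 13% low. Corrected, the turnbuckle value is about 3.17, which agrees with the arm positions in the side view and the hard stop under a 30–40 N push. The arm is well clear, so I'm handing in.

```bash
python3 -c "
from h import *
print(arm.get_obs()['force'].round(1),arm.get_obs()['clock']);print(arm.job_done())"
```

```text
[ 0.5 -0.2 -0.4] 27.05
the job is handed in; nothing more can be done
None
```

I laid the red-capped (smaller) bottle on its side in the cradle, let go, and turned the turnbuckle with three pushes on its arms until it would turn no further. I handed in at 27 s with the arm parked well clear; no verdict is reported.

**Checks that agreed:**
- After release, the side camera showed the bottle lying in the cradle between the pads.
- Both jaws moved in evenly, and the pads moved about 1.2 mm less than the jaw blocks, which means they are pressing on the bottle.
- A last push of about 25–40 N moved nothing further, and the arm positions in the side view fit a turnbuckle value of about 3.1–3.2 rad.

**Checks that disagreed or went wrong:**
- **Turnbuckle value:** the uncorrected jaw shift gave only 2.6–2.8 rad. I scaled it using the bottle's diameter to about 3.17, so reaching the stop (above 3.05 needed) is well supported but was not read directly.
- **Finger height:** the finger tips appeared about 20–28 mm higher than reported. The first pass went over the turnbuckle arm, the second rode up on its end (about 14 N), and the bottle was gripped at its shoulder.
- **Force peaks:** tilting the bottle briefly pressed it on the rods with about 48 N. The third push peaked at about 40 N each in −y and +z, near the 40 N limit for the arm and gripper body. I believe only the finger tips were in contact, but that was not confirmed.
- **Not re-measured at the end:** the bottle's exact angle and height, and the positions of the other loose things. They looked unmoved in the last pictures that showed them, before I carried the bottle to the cradle.

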